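Load a surge protector into the tilted test nest and close the contacts

ROBOT

A 6-joint arm with a two-finger parallel gripper is mounted at the origin on the work surface. World frame = base frame: x ahead of the robot, y to its left, z up, the work surface at z = 0. Lengths are in mm, angles in rad, forces in N, time in s.
With the tool pointing down it reaches from about 275 to 750 mm from the base axis. Payload 10.2 kg.
Tool frame: the origin (TCP) lies at the very end of the fingers, on their centre line; the grasp point (between the pads) lies 19 mm behind it; x points along the fingers, z is the direction in which the jaws open and shut, and the axes are right-handed (so a half turn about x gives the same grasp; the last joint's range is limited). The gripper opens to 85 mm and grips with 20 to 120 N. Pads are 22 mm wide; open, the fingers measure 114 mm over their backs; the gripper's body (76 mm by 85 mm) begins 54 mm behind the grasp point. The pads swing forward as they close: fully open they stand 13 mm farther back than shut.
Start: joints at [0.955, 0.313, 1.498, -0, 1.331, -0.223], TCP at [200.971, 485.017, 231.294] pointing down, gripper open.
Joint ranges: [-2.94, 2.94], [-0.97, 2.17], [0.19, 2.56], [-1.23, 4.37], [0.02, 3.11], [-2.88, 2.88]. Speed limits (rad/s): [2.39, 2.39, 3.01, 3.14, 3.14, 3.14].

INTERFACE

Orientations are given as a unit quaternion [w, x, y, z].
In Python, from rig import sense, vision, job gives the robot as it stands. The module is installed in compiled form; this text tells all that it offers.
- The arm moves only by the shell command python3 -m pendant 'ROWS' [FORCE]. ROWS is JSON, a list of rows, each a list of 7 numbers: the turn, a rotation vector about the tool's x, y, z in rad, then the shift along the tool's x, y, z in cm, then the opening, from 0 (shut) to 1 (fully open). A call has exactly 5 rows; each row is the pose to reach, as a shift and turn from the pose commanded when the call began, along the tool's axes at that moment; what a row does not reach only later rows make up. A row lasts 1/8 s, in which the tool goes at most 62.5 mm and 10.7 degrees, less where a joint would pass 70% of its speed; a pose out of reach is approached as far as the arm can. A call with a gripper value outside its range is refused whole. The fingers move at their own pace and stop on an object; FORCE is the grip in N (left out, the last holds). Time passes only in rows, so rows that repeat a pose let the fingers close, or fill a call up. It gives the time, the measured TCP pose, the force and the opening at its end, in the units of the state.
- sense(): the state, without advancing time (a new reading comes with each control period).
- vision.capture(name): name is "scene" or "top" or "wrist"; returns the picture (400x640x3 uint8, red, green, blue); there is no depth.
- vision.calibration(name): a dict with "K" (3x3 intrinsics, pixels), "extrinsics" (4x4, takes a point from camera to world coordinates). Camera axes: x right, y up, looking along -z (the intrinsics and any distortion apply to the point x, -y, -z); pixel columns grow to the right and rows downward; lengths in mm; the calibration is good to about 2 mm. A picture is of the moment at which its call begins: read the wrist's pose just before it. calibration takes no time and is no camera call; for the wrist camera it gives the pose at the moment of the call.
- job.finish_job(): hands the job in, once; it reports no verdict.
The state is a dict: "time_s": time; "joints": joint angles; "dq": joint speeds; "tau": joint torques, N m; "eef_pos": TCP position; "ee_rot": TCP orientation; "force": force on the tool from outside, world axes, zero at the start; "wrist_torque": the same for the moment, N m; "grip_width": opening from 0.0 (shut) to 1.0 (fully open).
Only numpy, scipy, OpenCV 4.12 (cv2) and the standard library are available. Lean on these libraries where they do the work, as an engineer would, in place of code of your own. Each camera call takes 0.05 s, during which the arm holds its last target.

TASK

Set the orange surge protector module down flat on the sloping bed of the test nest, lengthwise up the slope and clear of both stops, and let go only once it rests on the bed, so that it slides down by itself into the low corner, against the side stop and the sprung earth pin. Then draw the contact block down by its red handle until its pins are in the module's terminals and you feel the module bed firmly but gently against the end stop; let go and leave it closed. Do not force or drop anything, and leave the other things on the bench where they are.

Things in the scene. Friction and masses are not known exactly. Their poses are not given: they have to be found in the camera images.
- module_center (a point): Centre (half-way up) of the orange three-pole surge protector module: plastic, about 0.36 kg (varies by a quarter), 90 mm long (own x), 54 mm wide (own y), 64 mm high (own z, up as it stands on the bench). Its sides are flat and upright: grip it across the 54 mm width. Ends are 44 mm high, the raised middle (46 mm long, full width) 64 mm.
- module: The same orange module, origin at the centre of its underside, axes as above. Three terminal openings in each end face, 10 mm wide, 9 mm high, 16 mm deep, 18 mm apart, centres 24.5 mm above the underside. Both ends are alike: it may go in either way round.
- bed: Smooth white sloping bed of the nest. Origin: the locating corner, on its surface where the stops' faces meet, 45 mm above the bench. Own x runs up the slope along the side stop, 24 degrees above level, roughly away from the robot; y along the end stop, rising 16 degrees; z square to the bed. Spans x -14 to 232, y -14 to 102 mm. Friction about 0.15: a module laid on it slides to the corner by itself.
- home (a point): On the bed's surface at x = 45, y = 27 mm of the bed (axes as the bed): where the centre of the module's underside lies when the module is fully home against both stops, its length along x.
- end_stop: Aluminium bar at the low end, 14 mm thick, 16 mm high, its face on the bed's plane x = 0 (y -6 to 74 mm); origin and axes as the bed. A brass sprung earth pin stands 4 mm out of its face at y = 27 mm, 9 mm above the bed: a sliding module comes to rest on it 4 mm short of the stop; it yields at 2.2 N, 4.2 N when flush. A bedding push of 5 to 10 N on this stop is right, over 20 N is too much.
- side_stop: Aluminium bar along the slope, 14 mm thick, 16 mm high, its face on the bed's plane y = 0 (x 14 to 102 mm); origin and axes as the bed.
- handle (a point): Middle of the red handle on the contact block: an upright block 22 mm long (bed x), 24 mm wide (bed y), standing from 42 to 83.5 mm above the bed; this point is 64 mm above the bed. Grip it across its width from above, square to the bed, and draw it down the slope (bed -x).
- slide (a joint): Travel of the contact block (m): 0 = fully open (up the slope), growing as it is drawn down the slope. It stays where it is left (about 4 N of friction; 1.6 N of its weight acts down the slope). At 0.050 its face is 90 mm from the end stop and bears on a module that is fully home; its own stop lies 6 mm beyond that.
- contact_block: Black block under the red handle, 54 mm wide, 6 to 42 mm above the bed, axes as the bed, origin = bed's origin moved down the slope by the travel. Its lower face is at bed x = 140 mm less the travel; three brass pins, 4 mm thick, stand 12 mm out of it at y = 9, 27, 45 mm, 24.5 mm above the bed. Behind it, two rods run in a blue bearing block (x 202 to 226 mm, 36 mm high).
- grey_module: Bystander: a grey module of the same shape and size beside the orange one; origin at the centre of its underside.
- screwdriver: Bystander: screwdriver, 190 mm long, lying on the bench to the left.
- multimeter: Bystander: yellow and black hand multimeter, 150 x 75 x 42 mm.
- varistor: Bystander: dark grey varistor disc, 40 mm across, 26 mm high.
- cartridge: Bystander: small dark red plug-in cartridge, 45 x 17 x 43 mm.
- mouse: Bystander: round black computer mouse, 62 mm across.
Things that resemble listed ones, but are neither listed nor needed, are in the scene too. Several things look just like the module: the one meant starts farthest to the robot's right.

How it is judged (in metres and radians):
On the way, in this order (a step that is already met when the one before it is completed fails the run):
1. the orange module, still in the fingers, rests on the bed, within 7 degrees of flat and 10 degrees of lengthwise, at least 8 mm from the end stop and 4 mm from the side stop (contact force between module and bed above 0.2 N and contact force between module and the fingers above 0.5 N and x of module in the frame of bed above 0.053 m and y of module in the frame of bed above 0.031 m and angle between the z axis of module and the z axis of bed, either way round below 0.122 rad and angle between the x axis of module and the x axis of bed, either way round below 0.175 rad), for 0.1 s.
2. the module, let go, lies in the low corner within 1.5 mm of the side stop and on the earth pin (2 to 6 mm from the end stop) (contact force between module and the fingers below 0.05 N and x of module in the frame of bed between 0.047 and 0.051 m and y of module in the frame of bed below 0.0285 m and angle between the x axis of module and the x axis of bed, either way round below 0.035 rad), for 0.2 s.
3. the contact block has pressed the module against the end stop with at least 4 N (contact force between module and end_stop above 4 N and contact force between module and contact_block above 4 N).
At the end, for the whole second after the job is handed in: The orange module lies flat on the bed (within 1.5 mm), lengthwise, within 1.2 mm of the end stop and 1.5 mm of the side stop, at rest, with the contact block closed on it (slide at least 48.5 mm) and the pins in its terminals (x of module in the frame of bed between 0.0435 and 0.0462 m and y of module in the frame of bed between 0.0255 and 0.0285 m and z of module in the frame of bed below 0.0015 m and angle between the x axis of module and the x axis of bed, either way round below 0.03 rad and angle between the z axis of module and the z axis of bed, either way round below 0.03 rad and value of joint slide above 0.0485 m and linear speed of module below 0.01 m/s); the robot touches nothing.
It fails at once if the module is pressed on the end stop with more than 20 N (contact force between module and end_stop above 20 N).
It fails at once if the contact block or its pins press the module with more than 28 N (contact force between module and contact_block above 28 N).
It fails at once if the module is rammed on the bed or the side stop (a blow of more than 100 N) (contact force between module and bed above 100 N or contact force between module and side_stop above 100 N).
It fails at once if a bystander is moved by more than 15 mm (distance of any of grey_module, screwdriver, multimeter, varistor, cartridge, mouse from where it was at the start of the episode above 0.015 m).
It also fails if it takes over 64 s, if anything falls off the work surface, if the arm or the gripper's body presses on something with over 40 N, if the wrist force passes 120 N, or if a joint passes its speed limit or range.

## Working session

There is one attempt and no reset: what is moved stays moved. The work goes in short steps, Python scripts to look and compute and a shell command to move; the robot and the scene stay as the last step left them, time stands still between calls to the robot, and variables do not carry over. Pictures are saved under pics/ and viewed, and the job is handed in when it is done.

```bash
ls; mkdir -p pics; python3 - <<'E'
from rig import sense, vision, job
import cv2
s=sense();print(s)
for n in("scene","top"):
    im=vision.capture(n);cv2.imwrite(f"pics/{n}0.png",im[:,:,::-1])
    c=vision.calibration(n);print(n,c)
E
```

```text
pics
{'time_s': 0.0, 'joints': array([ 9.54589425e-01,  3.13470807e-01,  1.49844948e+00,  3.14119495e-05,
        1.33102736e+00, -2.23382627e-01]), 'dq': array([-3.88473826e-04, -3.63873948e-04, -8.34754873e-04,  3.28406222e-05,
        8.95042023e-04, -3.44120888e-04]), 'tau': array([ 6.08661667e-04, -4.12273550e+01, -2.59742528e+01, -1.39375661e-04,
        4.20740369e-03,  4.71177418e-05]), 'eef_pos': array([200.80721399, 484.7907532 , 230.71977388]), 'ee_rot': array([ 0.58751247, -0.39296958,  0.58841498,  0.39264719]), 'force': array([ 0.30071168,  0.7004394 , -0.76813869]), 'wrist_torque': array([-0.00837349, -0.00778612,  0.02125287]), 'grip_width': 0.9972053071737957}
scene {'K': array([[461.56337808,   0.        , 317.77309153],
       [  0.        , 461.56337808, 197.85425324],
       [  0.        ,   0.        ,   1.        ]]), 'extrinsics': array([[-5.43429246e-01, -4.66302396e-01,  6.98030608e-01,
         1.45779577e+03],
       [ 8.39343837e-01, -3.15355725e-01,  4.42778375e-01,
         6.48421598e+02],
       [ 1.36593314e-02,  8.26506408e-01,  5.62761566e-01,
         9.06581456e+02],
       [ 0.00000000e+00,  0.00000000e+00,  0.00000000e+00,
         1.00000000e+00]])}
top {'K': array([[465.76020751,   0.        , 315.41493195],
       [  0.        , 465.76020751, 201.36605686],
       [  0.        ,   0.        ,   1.        ]]), 'extrinsics': array([[ 1.62419961e-02,  9.96541616e-01, -8.14923666e-02,
         4.35805971e+02],
       [-9.99717855e-01,  1.75983509e-02,  1.59533414e-02,
         6.40542861e+01],
       [ 1.73322999e-02,  8.12102598e-02,  9.96546278e-01,
         1.32662664e+03],
       [ 0.00000000e+00,  0.00000000e+00,  0.00000000e+00,
         1.00000000e+00]])}
```

View pics/scene0.png

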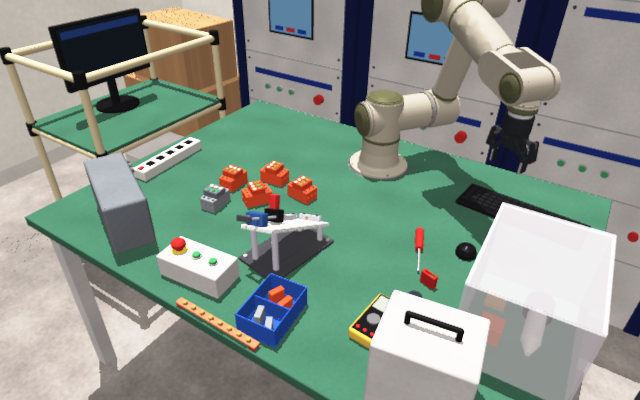

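View pics/top0.png

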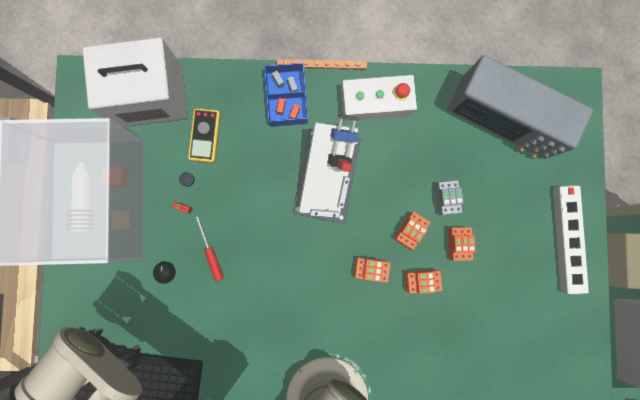

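Candidates for the orange module in the top view are (412,230), (461,243), (372,270) and (424,281), plus the grey one at (450,197). The one farthest to the robot's right is at (461,243). I'll check it in a close crop.

```bash
python3 - <<'E'
import cv2
im=cv2.imread("pics/top0.png")
cv2.imwrite("pics/crop_mod.png",cv2.resize(im[170:300,350:490],None,fx=5.5,fy=4.6*1,interpolation=cv2.INTER_CUBIC)[:600])
cv2.imwrite("pics/crop_nest.png",cv2.resize(im[110:230,270:400],None,fx=5,fy=5,interpolation=cv2.INTER_CUBIC))
im=cv2.imread("pics/scene0.png")
cv2.imwrite("pics/crop_nest_s.png",cv2.resize(im[155:285,200:350],None,fx=4.6,fy=4.6,interpolation=cv2.INTER_CUBIC))
E
```

```text
(no output)
```

View pics/crop_mod.png

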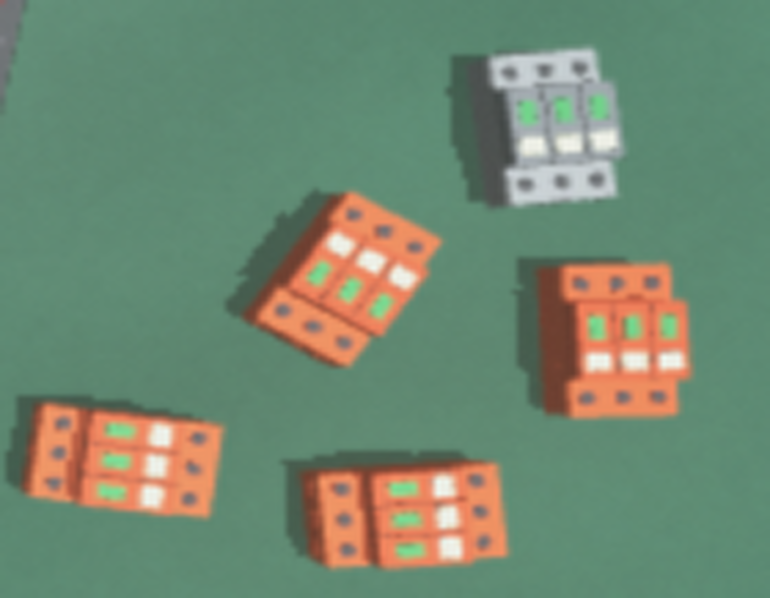

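View pics/crop_nest.png

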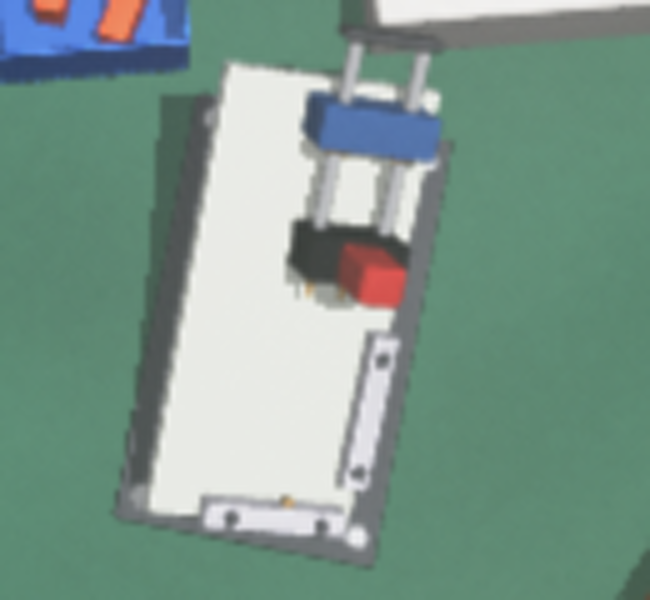

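View pics/crop_nest_s.png

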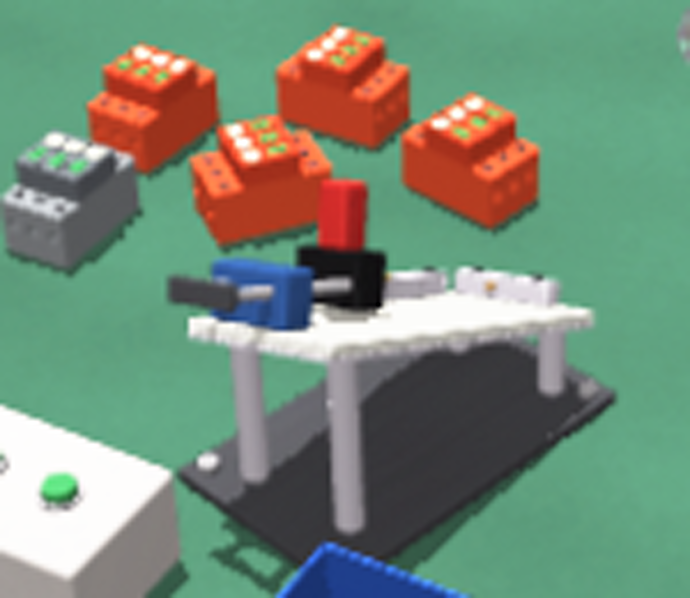

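```bash
cat > h.py <<'E'
import numpy as np, cv2
from scipy.optimize import least_squares
from scipy.spatial.transform import Rotation as R
def proj(P,K,E):
    P=np.atleast_2d(P); c=(P-E[:3,3])@E[:3,:3]
    q=np.c_[c[:,0],-c[:,1],-c[:,2]]@K.T
    return q[:,:2]/q[:,2:]
def bedR(psi):
    a,b=np.radians(24),np.sin(np.radians(16))
    x=np.array([np.cos(a)*np.cos(psi),np.cos(a)*np.sin(psi),np.sin(a)])
    u=np.array([np.cos(psi),np.sin(psi)]);v=np.array([-u[1],u[0]])
    al=-b*np.sin(a)/np.cos(a); be=np.sqrt(1-b*b-al*al)
    y=np.r_[al*u+be*v,b]
    return np.c_[x,y,np.cross(x,y)]
def quat2R(q): return R.from_quat([q[1],q[2],q[3],q[0]]).as_matrix()
E
python3 - <<'E'
from h import *
from rig import vision
cal={n:vision.calibration(n) for n in("top","scene")}
def C(n): return cal[n]["K"],cal[n]["extrinsics"]
t=lambda x,y:np.array([270+x/5-.4,110+y/5-.4]); s=lambda x,y:np.array([200+x/4.6-.4,155+y/4.6-.4])
obs=[("top",(232,102,0),t(228,63)),("top",(232,-14,0),t(440,92)),("top",(-14,102,0),t(150,514)),
("top",(102,0,16),t(370,333)),("top",(102,-14,16),t(400,338)),("top",(0,74,16),t(203,497)),("top",(-14,74,16),t(203,528)),
("scene",(-14,102,0),s(592,315)),("scene",(232,102,0),s(335,350)),("scene",(232,-14,0),s(190,322))]
def f(p):
    Rb=bedR(p[2]);o=np.r_[p[:2],45]
    return np.concatenate([proj(o+Rb@np.array(b),*C(n))[0]-px for n,b,px in obs])
r=least_squares(f,[400,-20,0]);print(r.x,r.fun.reshape(-1,2).round(1).tolist())
m=lambda x,y:np.array([350+x/5.5-.4,170+y/4.6-.4])
X=[(23,27,64),(23,-27,64),(-23,-27,64),(-23,27,64),(45,27,44),(45,-27,44),(-45,-27,44),(-45,27,44)]
px=np.array([m(*q) for q in[(580,300),(687,300),(690,378),(585,380),(562,265),(668,265),(677,415),(570,417)]])
def g(p):
    c,s_=np.cos(p[2]),np.sin(p[2]);M=np.array([[c,-s_,0],[s_,c,0],[0,0,1]])
    return (proj(np.array(X)@M.T+np.r_[p[:2],0],*C("top"))-px).ravel()
r=least_squares(g,[350,-300,0]);print(r.x,r.fun.reshape(-1,2).round(1).tolist())
E
```

```text
[ 5.18730785e+02 -1.20543929e+01 -1.69059209e-01] [[-0.4, 0.0], [-0.2, -0.1], [-0.7, -0.8], [0.8, 0.3], [-0.3, -0.2], [0.9, 0.9], [-0.0, -0.5], [0.6, -0.2], [-0.3, -0.3], [0.2, -0.0]]
[ 4.31408391e+02 -3.63924486e+02  3.35505397e-02] [[-0.4, 0.4], [-0.1, 0.0], [0.1, 0.1], [-0.6, 0.0], [0.3, 0.1], [0.4, -0.3], [0.2, -0.1], [0.2, -0.2]]
```

```bash
cat >> h.py <<'E'
# bed estimate and module estimate (mm)
BO=np.array([518.73,-12.05,45.]); PSI=-0.16906; MOD=np.array([431.4,-363.9]); MYAW=0.0336
def toolR(xax,zax):
    return np.c_[xax,np.cross(zax,xax),zax]
def rel(T,Rt,s=None):
    """report shift (cm, tool axes) and rotvec (rad, tool axes) from measured pose to target"""
    if s is None:
        from rig import sense; s=sense()
    R0=quat2R(s["ee_rot"]); d=R0.T@(np.array(T)-s["eef_pos"])/10
    w=R.from_matrix(R0.T@Rt).as_rotvec()
    print("turn",w.round(3).tolist(),"shift cm",d.round(2).tolist(),"rows>=",max(np.linalg.norm(d)/6.25,np.degrees(np.linalg.norm(w))/10.7).round(1))
    return w,d
E
python3 - <<'E'
from h import *
from rig import sense
s=sense();print(quat2R(s["ee_rot"]).round(3))
zy=np.array([-np.sin(MYAW),np.cos(MYAW),0])
for sg in(1,-1):
    rel([MOD[0],MOD[1],230],toolR(np.array([0,0,-1.]),sg*zy),s)
E
```

```text
[[-0.001 -0.924  0.383]
 [-0.001  0.383  0.924]
 [-1.     0.    -0.001]]
turn [-0.426, -0.001, -0.0] shift cm [0.14, -53.79, -69.58] rows>= 14.1
turn [2.715, -0.001, 0.001] shift cm [0.14, -53.79, -69.58] rows>= 14.5
```

```bash
python3 -m pendant '[[0.18,0,0,-0.6,-3.6,-4.6,1],[0.36,0,0,-0.9,-7.2,-9.2,1],[0.54,0,0,-0.9,-10.8,-13.9,1],[0.72,0,0,-0.9,-14.4,-18.5,1],[0.9,0,0,-0.9,-18,-23.2,1]]' 
python3 - <<'E'
from h import *
zy=np.array([-np.sin(MYAW),np.cos(MYAW),0])
rel([MOD[0],MOD[1],230],toolR(np.array([0,0,-1.]),-zy))
E
```

```text
time_s: 0.72
eef_pos: [278.4, 200.1, 240.2]
ee_rot: [0.701, -0.096, 0.7, 0.096]
force: [1.8, 1.0, 0.7]
grip_width: 1.0
turn [1.81, 0.0, -0.0] shift cm [1.03, -58.44, -0.46] rows>= 9.7
```

```bash
python3 -m pendant '[[0.18,0,0,0,-5.8,0,1],[0.36,0,0,0,-11.6,0,1],[0.54,0,0,0,-17.4,0,1],[0.72,0,0,0,-23.2,0,1],[0.9,0,0,0,-29,0,1]]' 
python3 - <<'E'
from h import *
zy=np.array([-np.sin(MYAW),np.cos(MYAW),0])
rel([MOD[0],MOD[1],230],toolR(np.array([0,0,-1.]),-zy))
E
```

```text
time_s: 1.35
eef_pos: [358.1, -79.1, 240.3]
ee_rot: [0.673, 0.219, 0.672, -0.219]
force: [1.8, 0.4, -1.1]
grip_width: 0.997
turn [0.909, 0.0, -0.0] shift cm [1.04, -18.72, 22.68] rows>= 4.9
```

```bash
python3 -m pendant '[[0.18,0,0,0.2,-3.7,4.5,1],[0.36,0,0,0.4,-7.5,9,1],[0.54,0,0,0.6,-11.2,13.6,1],[0.72,0,0,0.8,-15,18.1,1],[0.909,0,0,1,-18.7,22.7,1]]' 
python3 - <<'E'
from h import *
from rig import sense,vision
zy=np.array([-np.sin(MYAW),np.cos(MYAW),0])
s=sense();print(s["joints"].round(3))
rel([MOD[0],MOD[1],230],toolR(np.array([0,0,-1.]),-zy))
c=vision.calibration("wrist");im=vision.capture("wrist");cv2.imwrite("pics/w1.png",im[:,:,::-1]);np.savez("w1.npz",**c);print(c["K"],s["eef_pos"])
E
```

```text
time_s: 1.98
eef_pos: [433.7, -363.2, 229.9]
ee_rot: [0.508, 0.491, 0.509, -0.491]
force: [1.1, 1.0, 0.0]
grip_width: 1.0
[-0.904  0.404  1.373  0.     1.365  0.632]
turn [0.001, -0.001, 0.0] shift cm [-0.01, -0.23, 0.06] rows>= 0.0
[[320.12331632   0.         317.03689889]
 [  0.         320.12331632 200.21320757]
 [  0.           0.           1.        ]] [ 433.683069   -363.19678614  229.86102901]
```

View pics/w1.png

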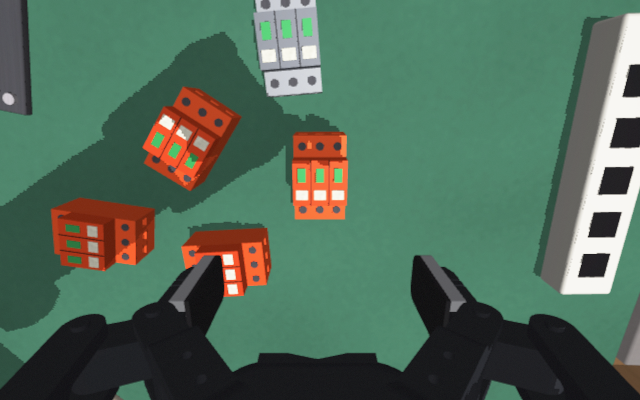

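```bash
python3 - <<'E'
import cv2
im=cv2.imread("pics/w1.png")
cv2.imwrite("pics/w1c.png",cv2.resize(im[120:230,280:360],None,fx=5,fy=5,interpolation=cv2.INTER_CUBIC))
E
```

```text
(no output)
```

View pics/w1c.png

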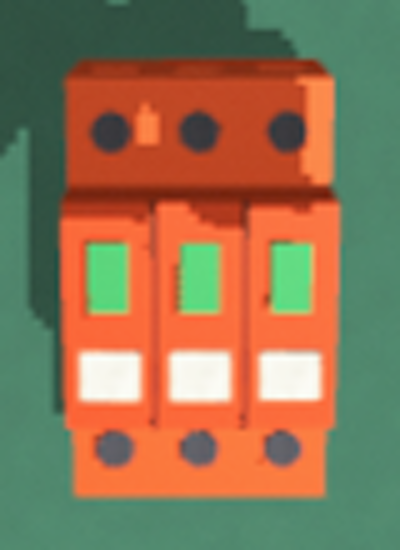

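```bash
python3 - <<'E'
from h import *
c=np.load("w1.npz");K,E=c["K"],c["extrinsics"]
X=np.array([(23,27,64),(23,-27,64),(-23,27,64),(-23,-27,64),(45,27,44),(45,-27,44),(-45,27,44),(-45,-27,44)])
px=np.array([(62,206),(340,202),(67,428),(335,428),(67,78),(333,76),(74,497),(326,497)])/5-.4+[280,120]
def g(p):
    a,b=np.cos(p[2]),np.sin(p[2]);M=np.array([[a,-b,0],[b,a,0],[0,0,1]])
    return (proj(X@M.T+np.r_[p[:2],0],K,E)-px).ravel()
r=least_squares(g,[431,-364,0]);print(r.x,r.fun.reshape(-1,2).round(1).tolist(),E[:3,2],E[:3,3])
E
```

```text
[ 4.30828345e+02 -3.65977395e+02  3.80424085e-02] [[0.0, -0.5], [-0.1, 0.1], [0.2, 0.1], [-0.2, -0.1], [-0.1, 0.2], [-0.0, 0.4], [0.6, -0.1], [-0.5, -0.3]] [0.28850947 0.00940425 0.95743086] [ 506.38452858 -360.82153337  373.71874283]
```

```bash
sed -i 's/^BO=.*/BO=np.array([518.73,-12.05,45.]); PSI=-0.16906; MOD=np.array([431.0,-365.2]); MYAW=0.036/' h.py; python3 - <<'E'
from h import *
zy=np.array([-np.sin(MYAW),np.cos(MYAW),0])
rel([MOD[0],MOD[1],21],toolR(np.array([0,0,-1.]),-zy))
E
```

```text
turn [-0.012, 0.0, 0.001] shift cm [20.69, -0.26, -0.37] rows>= 3.3
```

```bash
python3 -m pendant '[[-0.012,0,0,2,-0.25,0.2,1],[-0.012,0,0,7.5,-0.25,0.2,1],[-0.012,0,0,12,-0.25,0.2,1],[-0.012,0,0,14,-0.25,0.2,1],[-0.012,0,0,14,-0.25,0.2,1]]' 
python3 - <<'E'
from h import *
from rig import vision
zy=np.array([-np.sin(MYAW),np.cos(MYAW),0])
rel([MOD[0],MOD[1],21],toolR(np.array([0,0,-1.]),-zy))
im=vision.capture("wrist");cv2.imwrite("pics/w2.png",im[:,:,::-1])
E
```

```text
time_s: 2.65
eef_pos: [430.6, -362.7, 88.9]
ee_rot: [0.512, 0.487, 0.514, -0.486]
force: [0.8, -0.6, 0.1]
grip_width: 0.996
turn [0.017, -0.003, 0.002] shift cm [6.79, 0.04, 0.27] rows>= 1.1
```

View pics/w2.png

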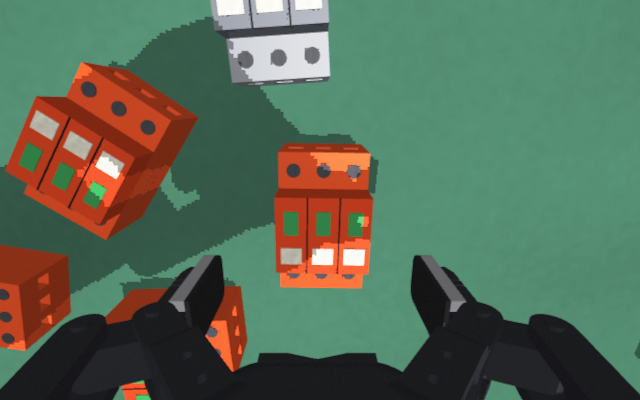

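```bash
python3 -m pendant '[[0.017,0,0,1,0,0.27,1],[0.017,0,0,4,0,0.27,1],[0.017,0,0,6.8,0,0.27,1],[0.017,0,0,6.8,0,0.27,1],[0.017,0,0,6.8,0,0.27,1]]' 
python3 - <<'E'
from h import *
from rig import vision
zy=np.array([-np.sin(MYAW),np.cos(MYAW),0])
rel([MOD[0],MOD[1],21],toolR(np.array([0,0,-1.]),-zy))
im=vision.capture("wrist");cv2.imwrite("pics/w3.png",im[:,:,::-1])
E
```

```text
time_s: 3.32
eef_pos: [431.8, -366.8, 23.6]
ee_rot: [0.51, 0.491, 0.508, -0.491]
force: [-0.1, -0.3, 0.6]
grip_width: 0.999
turn [0.0, 0.002, -0.001] shift cm [0.26, -0.07, -0.16] rows>= 0.1
```

View pics/w3.png

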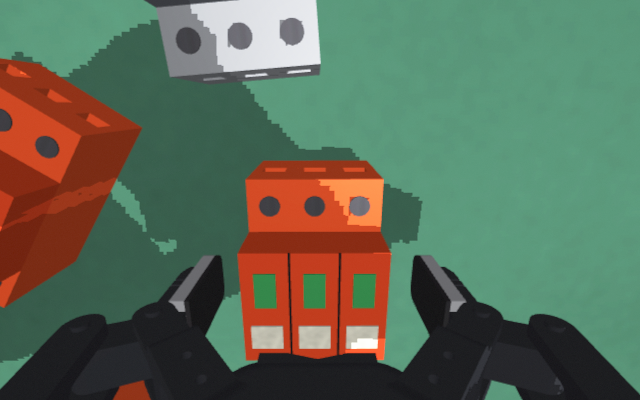

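Module is centred between the fingers (238–391 px, jaws 222–413). I'm closing on it.

```bash
python3 -m pendant '[[0,0,0,0.2,0,0,0.6],[0,0,0,0.2,0,0,0.5],[0,0,0,0.2,0,0,0.4],[0,0,0,0.2,0,0,0.3],[0,0,0,0.2,0,0,0.3]]' 45
python3 - <<'E'
from rig import sense
for k in ("eef_pos","grip_width","force","wrist_torque"):print(k,sense()[k])
E
```

```text
time_s: 4.0
eef_pos: [431.5, -366.3, 20.9]
ee_rot: [0.509, 0.491, 0.509, -0.491]
force: [-0.6, 2.2, 5.9]
grip_width: 0.631
eef_pos [ 431.48690877 -366.26913651   20.85527092]
grip_width 0.6311345312262011
force [-0.58029811  2.2304328   5.87346696]
wrist_torque [ 0.22012261  0.17848003 -0.00544135]
```

```bash
python3 -m pendant '[[0,0,0,-2,0,0,0.3],[0,0,0,-6,0,0,0.3],[0,0,0,-12,0,0,0.3],[0,0,0,-18,0,0,0.3],[0,0,0,-22,0,0,0.3]]' 
cat >> h.py <<'E'
def bedpose(x,y,h,off=20.9):
    Rb=bedR(PSI); T=BO+Rb@np.array([x,y,h+off]); return T,toolR(-Rb[:,2],-Rb[:,1])
E
python3 - <<'E'
from h import *
from rig import vision,sense
s=sense();print(s["force"],s["wrist_torque"],s["grip_width"])
T,Rt=bedpose(57,40,100);print(T);rel(T,Rt,s)
c=vision.calibration("wrist");im=vision.capture("wrist");cv2.imwrite("pics/w4.png",im[:,:,::-1])
E
```

```text
time_s: 4.62
eef_pos: [431.3, -366.1, 242.7]
ee_rot: [0.51, 0.491, 0.508, -0.491]
force: [0.3, -0.4, -3.6]
grip_width: 0.63
[ 0.34857476 -0.35932025 -3.57234123] [-0.02020877 -0.0393223   0.00826996] 0.6297538772039754
[519.28539913 -10.46326624 184.50979825]
turn [0.137, 0.259, 0.443] shift cm [5.78, 10.08, -35.23] rows>= 5.9
```

View pics/w4.png

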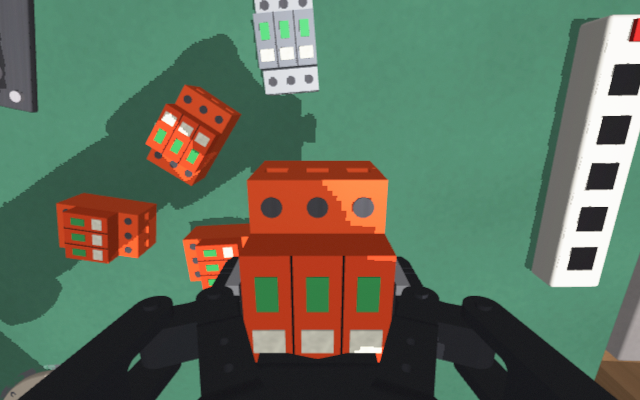

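```bash
python3 -m pendant '[[0.01,0.02,0.04,0,0.8,-3,0.3],[0.04,0.07,0.12,0,2.4,-8.5,0.3],[0.07,0.13,0.22,0,4.1,-14.5,0.3],[0.1,0.18,0.32,0,5.8,-20.5,0.3],[0.12,0.23,0.39,0,7.4,-26,0.3]]' 
python3 - <<'E'
from h import *
T,Rt=bedpose(57,40,100);rel(T,Rt)
E
```

```text
time_s: 5.3
eef_pos: [495.4, -101.6, 239.6]
ee_rot: [0.502, 0.663, 0.429, -0.353]
force: [0.7, -0.8, -2.5]
grip_width: 0.632
turn [0.014, 0.026, 0.054] shift cm [7.82, -0.97, -7.55] rows>= 1.7
```

```bash
python3 -m pendant '[[0.005,0.01,0.02,1.5,-0.2,-1.5,0.3],[0.01,0.02,0.04,4,-0.5,-4,0.3],[0.014,0.026,0.054,6.5,-0.8,-6.3,0.3],[0.014,0.026,0.054,7.8,-1,-7.5,0.3],[0.014,0.026,0.054,7.8,-1,-7.5,0.3]]' 
python3 - <<'E'
from h import *
from rig import vision,sense
T,Rt=bedpose(57,40,100);rel(T,Rt)
c=vision.calibration("wrist");im=vision.capture("wrist");cv2.imwrite("pics/w5.png",im[:,:,::-1]);np.savez("w5.npz",**c)
im=vision.capture("top");cv2.imwrite("pics/t5.png",cv2.resize(im[100:240,260:420,::-1],None,fx=4,fy=4,interpolation=cv2.INTER_CUBIC))
E
```

```text
time_s: 5.92
eef_pos: [518.4, -12.1, 183.7]
ee_rot: [0.501, 0.681, 0.416, -0.334]
force: [0.1, -0.7, -3.4]
grip_width: 0.627
turn [0.002, 0.001, 0.004] shift cm [0.0, 0.09, -0.19] rows>= 0.0
```

View pics/w5.png

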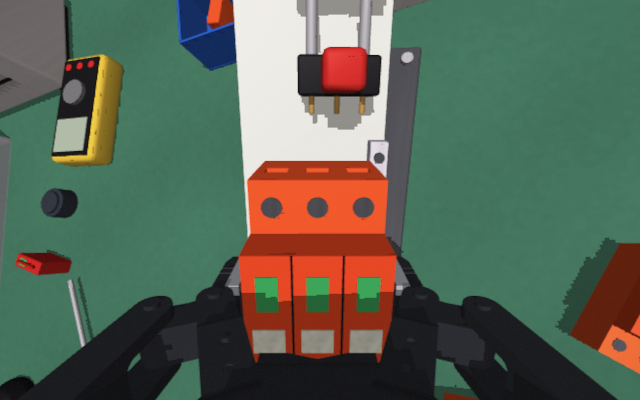

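View pics/t5.png

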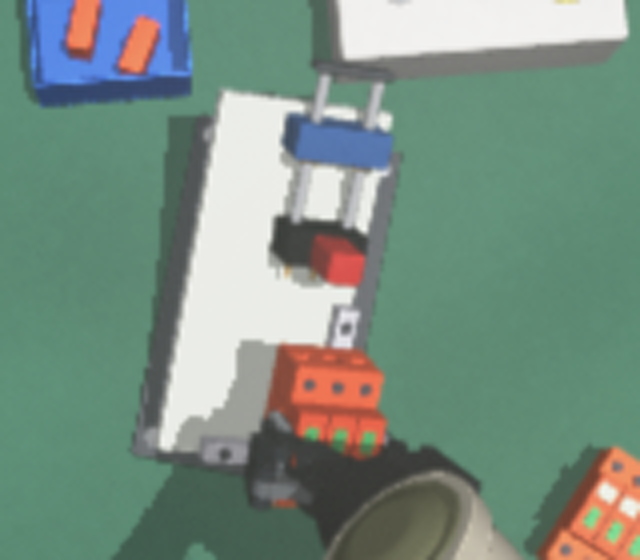

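```bash
python3 - <<'E'
from h import *
c=np.load("w5.npz");K,E=c["K"],c["extrinsics"];Rb=bedR(PSI)
for b in[(128,45,24.5),(128,27,24.5),(128,9,24.5),(140,54,42),(140,0,42),(102,0,16),(102,-14,16),(150,102,0),(100,102,0)]:
    print(b,proj(BO+Rb@np.array(b),K,E).round(1))
im=cv2.imread("pics/w5.png");cv2.imwrite("pics/w5c.png",cv2.resize(im[30:180,280:430],None,fx=4,fy=4,interpolation=cv2.INTER_CUBIC))
E
```

```text
(128, 45, 24.5) [[307.8 105.3]]
(128, 27, 24.5) [[332.9 105.4]]
(128, 9, 24.5) [[357.9 105.4]]
(140, 54, 42) [[293.3  86.5]]
(140, 0, 42) [[375.6  86.6]]
(102, 0, 16) [[366.9 140.6]]
(102, -14, 16) [[385.1 140.7]]
(150, 102, 0) [[234.7  75.2]]
(100, 102, 0) [[239.2 140.6]]
```

View pics/w5c.png

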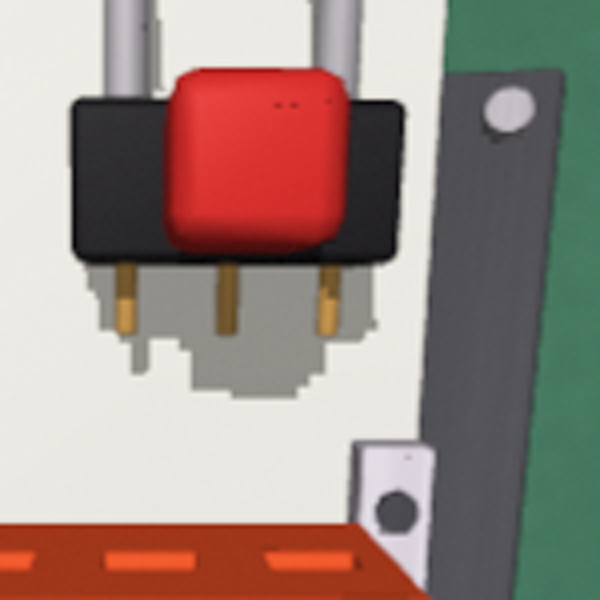

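```bash
cat >> h.py <<'E'
BO=BO-1.5*bedR(PSI)[:,1]
E
python3 - <<'E'
from h import *
T,Rt=bedpose(57.5,40,12);rel(T,Rt)
E
```

```text
turn [0.002, 0.002, 0.001] shift cm [8.91, 0.02, -0.15] rows>= 1.4
```

```bash
python3 -m pendant '[[0,0,0,1.5,0,-0.1,0.3],[0,0,0,4.5,0,-0.1,0.3],[0,0,0,7,0,-0.1,0.3],[0,0,0,8.5,0,-0.1,0.3],[0,0,0,8.9,0,-0.1,0.3]]' 
python3 - <<'E'
from h import *
from rig import vision,sense
T,Rt=bedpose(57.5,40,0);rel(T,Rt);s=sense();print(s["force"],quat2R(s["ee_rot"]).T@s["force"])
im=vision.capture("wrist");cv2.imwrite("pics/w6.png",im[:,:,::-1])
im=vision.capture("scene");cv2.imwrite("pics/s6.png",cv2.resize(im[130:290,200:380,::-1],None,fx=3.7,fy=3.7,interpolation=cv2.INTER_CUBIC))
E
```

```text
time_s: 6.65
eef_pos: [557.7, 8.4, 106.7]
ee_rot: [0.501, 0.681, 0.415, -0.334]
force: [-0.5, 0.4, -2.8]
grip_width: 0.627
turn [0.001, 0.002, 0.002] shift cm [1.12, 0.05, -0.03] rows>= 0.2
[-0.46953416  0.35560208 -2.81510398] [ 2.33496567 -1.61883701  0.4461251 ]
```

View pics/w6.png

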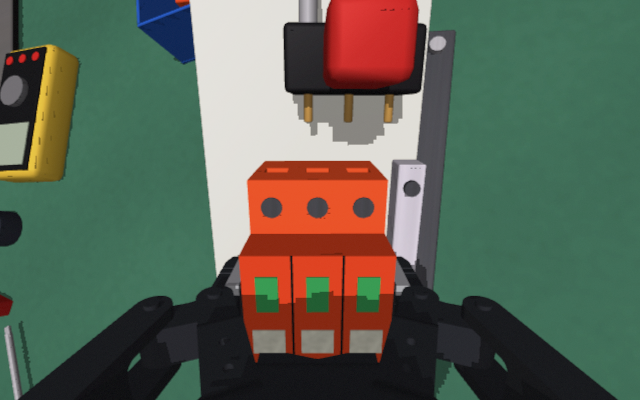

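View pics/s6.png

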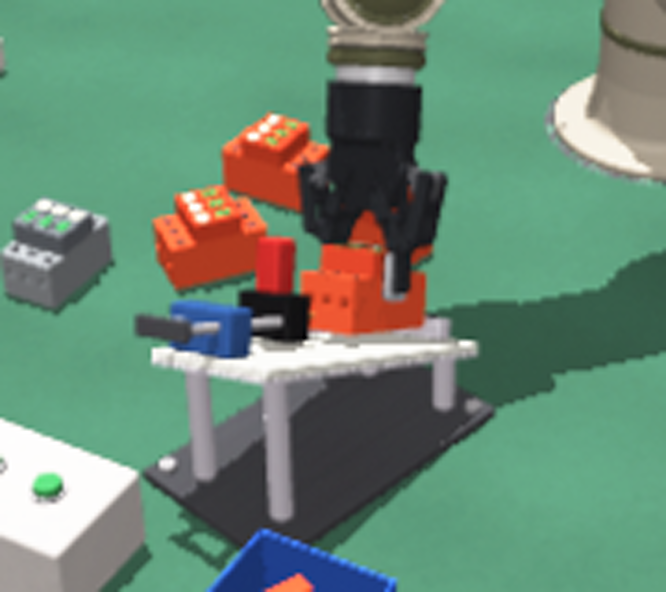

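```bash
cat > st.py <<'E'
from h import *
from rig import sense
s=sense();Rb=bedR(PSI);b=Rb.T@(s["eef_pos"]-BO)
print("t",round(s["time_s"],2),"F bed",(Rb.T@s["force"]).round(2),"TCP bed",b.round(1),"grip",round(s["grip_width"],3),"tq",s["wrist_torque"].round(2))
E
python3 -m pendant '[[0,0,0,0.2,0,0,0.3],[0,0,0,0.4,0,0,0.3],[0,0,0,0.6,0,0,0.3],[0,0,0,0.8,0,0,0.3],[0,0,0,0.8,0,0,0.3]]'; python3 st.py
```

```text
time_s: 7.38
eef_pos: [561.1, 10.3, 100.4]
ee_rot: [0.502, 0.681, 0.415, -0.334]
force: [0.8, -0.6, -3.3]
grip_width: 0.623
t 7.38 F bed [-0.5  -1.42 -3.09] TCP bed [57.2 39.9 24.8] grip 0.623 tq [-0.23  0.4  -0.01]
```

```bash
python3 -m pendant '[[0,0,0,0.04,0,0,0.3],[0,0,0,0.08,0,0,0.3],[0,0,0,0.12,0,0,0.3],[0,0,0,0.16,0,0,0.3],[0,0,0,0.16,0,0,0.3]]'; python3 st.py
```

```text
time_s: 8.0
eef_pos: [561.8, 10.6, 99.1]
ee_rot: [0.502, 0.681, 0.415, -0.334]
force: [-0.2, 1.1, -3.4]
grip_width: 0.626
t 8.0 F bed [-1.78  0.06 -3.13] TCP bed [57.3 39.9 23.3] grip 0.626 tq [-0.26  0.45 -0.05]
```

```bash
python3 -m pendant '[[0,0,0,0.04,0,0,0.3],[0,0,0,0.08,0,0,0.3],[0,0,0,0.12,0,0,0.3],[0,0,0,0.16,0,0,0.3],[0,0,0,0.16,0,0,0.3]]'; python3 st.py
```

```text
time_s: 8.62
eef_pos: [562.3, 10.9, 98.1]
ee_rot: [0.502, 0.681, 0.415, -0.334]
force: [-5.6, -1.2, 2.0]
grip_width: 0.627
t 8.62 F bed [-4.08 -0.83  4.48] TCP bed [57.3 39.9 22. ] grip 0.627 tq [-0.19  0.67  0.17]
```

```bash
python3 -m pendant '[[0,0,0,0,0,0,0.3],[0,0,0,0,0,0,0.3],[0,0,0,0,0,0,1],[0,0,0,0,0,0,1],[0,0,0,-0.2,0,0.3,1]]'; python3 st.py;python3 - <<'E'
from h import *
from rig import vision
im=vision.capture("wrist");cv2.imwrite("pics/w7.png",im[:,:,::-1])
E
```

```text
time_s: 9.25
eef_pos: [561.6, 7.6, 98.8]
ee_rot: [0.502, 0.681, 0.415, -0.334]
force: [1.1, -0.2, -0.3]
grip_width: 0.997
t 9.25 F bed [ 0.88 -0.24 -0.65] TCP bed [57.5 36.9 23.8] grip 0.997 tq [-0.11  0.27  0.02]
```

View pics/w7.png

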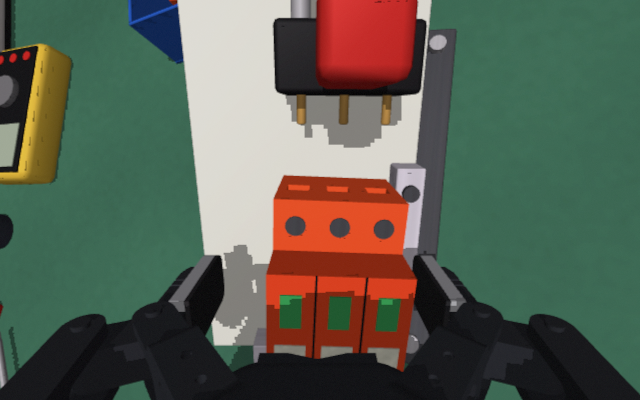

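The module has slid to the side stop, with its right edge near the right finger (x≈415). I'll ease the tool sideways away from it, then back off along the bed normal.

```bash
python3 -m pendant '[[0,0,0,0,0,0.3,1],[0,0,0,-1,0,0.3,1],[0,0,0,-4,0,0.3,1],[0,0,0,-8,0,0.3,1],[0,0,0,-12,0,0.3,1]]'; python3 st.py;python3 - <<'E'
from h import *
from rig import vision
c=vision.calibration("wrist");im=vision.capture("wrist");cv2.imwrite("pics/w8.png",im[:,:,::-1]);np.savez("w8.npz",**c)
E
```

```text
time_s: 9.93
eef_pos: [508.6, -23.2, 204.0]
ee_rot: [0.502, 0.681, 0.415, -0.334]
force: [-0.1, 0.1, 0.8]
grip_width: 0.998
t 9.93 F bed [0.23 0.36 0.71] TCP bed [ 57.3  34.2 145.5] grip 0.998 tq [-0.05  0.19  0.01]
```

View pics/w8.png

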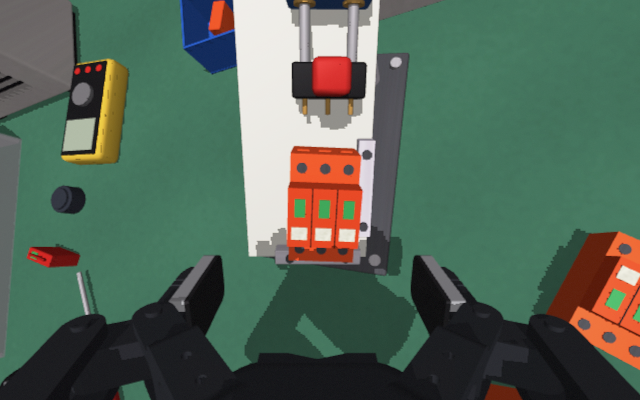

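```bash
python3 - <<'E'
import cv2
im=cv2.imread("pics/w8.png")
cv2.imwrite("pics/w8c.png",cv2.resize(im[135:275,265:400],None,fx=4.2,fy=4.2,interpolation=cv2.INTER_CUBIC))
cv2.imwrite("pics/w8d.png",cv2.resize(im[0:140,265:400],None,fx=4.2,fy=4.2,interpolation=cv2.INTER_CUBIC))
E
```

```text
(no output)
```

View pics/w8c.png

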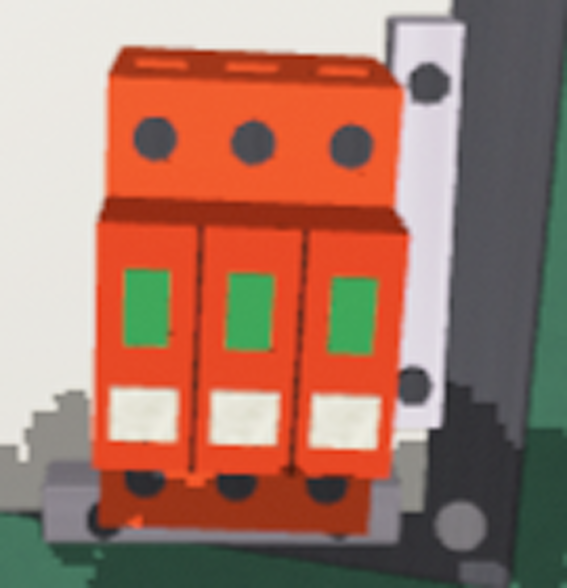

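View pics/w8d.png

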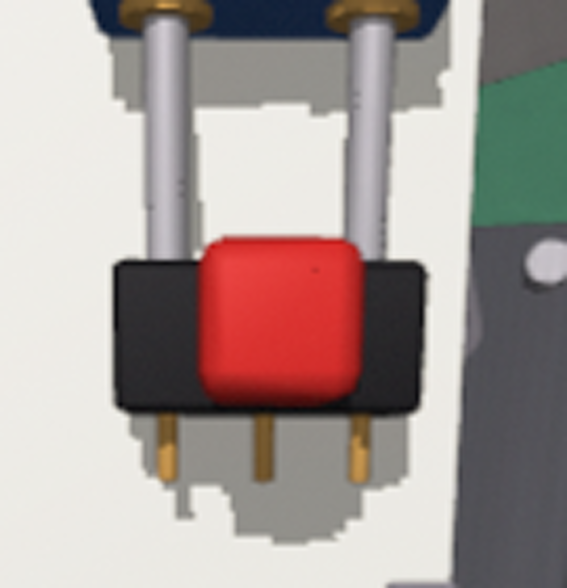

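```bash
python3 - <<'E'
from h import *
c=np.load("w8.npz");K,E=c["K"],c["extrinsics"]
L=lambda x,y:np.array([265+x/4.2-.4,135+y/4.2-.4]);D=lambda x,y:np.array([265+x/4.2-.4,y/4.2-.4])
bed=[((102,0,16),L(390,17)),((102,-14,16),L(463,20)),((14,-14,16),L(440,430)),((0,74,16),L(48,463)),((-14,74,16),L(45,541)),((-14,-6,16),L(398,543)),((0,-6,16),L(400,475))]
mod=[((45,27,44),L(110,75)),((45,-27,44),L(402,88)),((23,27,64),L(98,222)),((23,-27,64),L(408,235)),((-23,27,64),L(93,468)),((-23,-27,64),L(388,478))]
pins=[((128,45,26.5),D(168,482)),((128,27,26.5),D(263,482)),((128,9,26.5),D(360,482))]
han=[((11,12,83.5),D(200,238)),((11,-12,83.5),D(362,238)),((-11,12,83.5),D(200,405)),((-11,-12,83.5),D(362,405))]
def f(p):
    o=BO+p[:3];Rb=bedR(p[3]);a,b=np.cos(p[6]),np.sin(p[6]);M=np.array([[a,-b,0],[b,a,0],[0,0,1]])
    P=[o+Rb@np.array(q) for q,_ in bed]+[o+Rb@(M@np.array(q)+np.r_[p[4:6],0]) for q,_ in mod]+[o+Rb@(np.array(q)-[p[7],0,0]) for q,_ in pins]+[o+Rb@(np.array(q)+[p[8],p[9],0]) for q,_ in han]
    return np.r_[(proj(np.array(P),K,E)-np.array([x for _,x in bed+mod+pins+han])).ravel(),p[:3]*0.1]
r=least_squares(f,[0,0,0,PSI,49,27,0,0,160,27])
print(r.x.round(3).tolist());print(r.fun[:-3].reshape(-1,2).round(1).tolist())
E
```

```text
[0.474, -0.21, -0.679, -0.176, 47.779, 29.917, -0.034, 5.807, 146.18, 26.676]
[[1.1, 0.2], [0.2, -0.3], [-0.0, -1.7], [-1.3, 3.6], [-0.2, -1.5], [-0.1, -1.4], [0.2, 1.3], [-0.2, 0.8], [0.3, 0.6], [-0.1, 0.0], [-0.0, -0.1], [0.2, -0.8], [-0.2, -0.5], [0.2, -0.2], [0.2, -0.0], [-0.3, 0.2], [-0.6, 0.2], [1.3, 0.6], [-0.7, -0.5], [-0.1, -0.2]]
```

```bash
python3 -m pendant '[[0,0,0,0,-2,0.2,1],[0,0,0,0,-5,0.4,1],[0,0,0,0,-7,0.6,1],[0,0,0,0,-7,0.6,1],[0,0,0,0,-7,0.6,1]]'; python3 st.py;python3 - <<'E'
from h import *
from rig import vision
c=vision.calibration("wrist");im=vision.capture("wrist");cv2.imwrite("pics/w9.png",im[:,:,::-1]);np.savez("w9.npz",**c)
print(proj(BO+bedR(PSI)@np.array([45,27,30.]),c["K"],c["extrinsics"]))
cv2.imwrite("pics/w9c.png",cv2.resize(im[70:210,260:400,::-1],None,fx=4.2,fy=4.2,interpolation=cv2.INTER_CUBIC))
E
```

```text
time_s: 10.6
eef_pos: [446.9, -18.5, 173.2]
ee_rot: [0.502, 0.681, 0.415, -0.334]
force: [-0.2, 0.7, 0.2]
grip_width: 1.0
t 10.6 F bed [-0.21  0.73  0.04] TCP bed [-11.5  27.9 144.2] grip 1.0 tq [-0.05  0.17 -0.05]
[[318.10447124 126.1853253 ]]
```

View pics/w9.png

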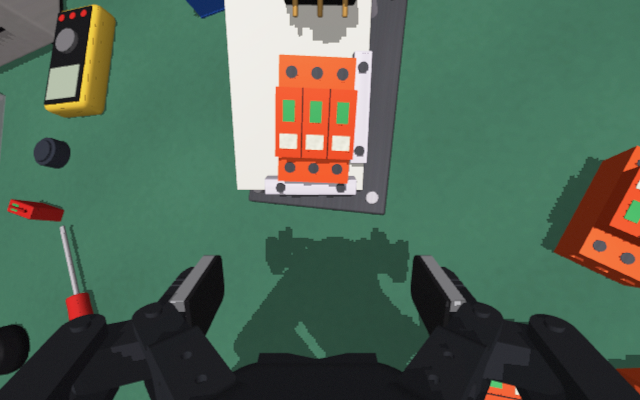

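View pics/w9c.png

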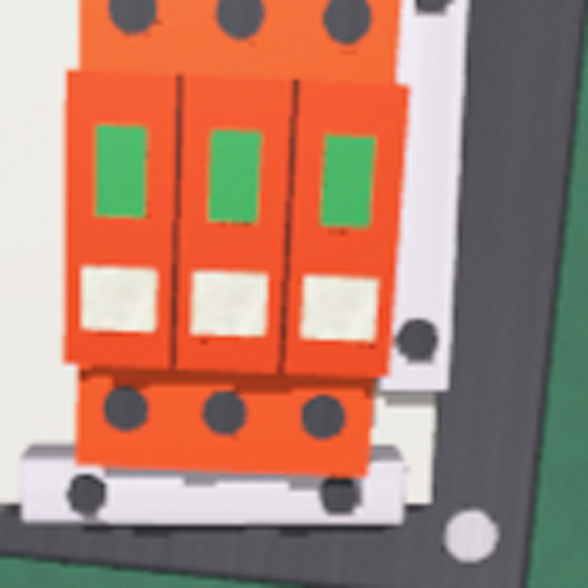

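```bash
cat > fit9.py <<'E'
from h import *
import sys
def fitmod(npz,bed,mod):
    c=np.load(npz);K,E=c["K"],c["extrinsics"]
    def f(p):
        o=BO+p[:3];Rb=bedR(p[3]);a,b=np.cos(p[6]),np.sin(p[6]);M=np.array([[a,-b,0],[b,a,0],[0,0,1]])
        P=[o+Rb@np.array(q) for q,_ in bed]+[o+Rb@(M@np.array(q)+np.r_[p[4:6],0]) for q,_ in mod]
        return np.r_[(proj(np.array(P),K,E)-np.array([x for _,x in bed+mod])).ravel(),p[:3]*0.1]
    r=least_squares(f,[0,0,0,PSI,49,27,0],loss="soft_l1")
    print("dO",r.x[:3].round(2),"psi",r.x[3].round(4),"mod x,y,th",r.x[4:].round(4).tolist());print(f(r.x)[:-3].reshape(-1,2).round(1).tolist())
E
python3 - <<'E'
from fit9 import *
L=lambda x,y:np.array([260+x/4.2-.4,70+y/4.2-.4])
bed=[((14,-14,16),L(448,391)),((0,74,16),L(25,450)),((-14,74,16),L(22,522)),((-14,-6,16),L(402,524)),((0,-6,16),L(402,456)),((-14,-14,0),L(432,503)),((102,0,16),np.array([356,52.5])),((102,-14,16),np.array([371,51.5]))]
mod=[((23,27,64),L(68,72)),((23,-27,64),L(409,88)),((-23,27,64),L(66,363)),((-23,-27,64),L(387,376)),((-45,27,44),L(78,465)),((-45,-27,44),L(369,476)),((45,27,44),np.array([279.5,55])),((45,-27,44),np.array([355,58]))]
fitmod("w9.npz",bed,mod)
E
python3 - <<'E'
import cv2
im=cv2.imread("pics/w9.png");cv2.imwrite("pics/w9d.png",cv2.resize(im[40:110,260:400],None,fx=4.2,fy=4.2,interpolation=cv2.INTER_CUBIC))
E
```

```text
dO [-0.16 -0.16 -1.46] psi -0.1791 mod x,y,th [49.1265, 30.1584, -0.0297]
[[-0.1, 0.3], [-0.9, 1.0], [0.4, -0.7], [0.1, -0.2], [0.8, 0.6], [-0.4, 0.2], [-1.5, -1.2], [1.4, 0.0], [-0.2, 0.2], [-0.3, -0.1], [0.1, -0.1], [-0.0, -0.1], [0.4, -0.5], [-0.3, -0.4], [-0.3, 0.3], [0.7, 0.6]]
```

View pics/w9d.png

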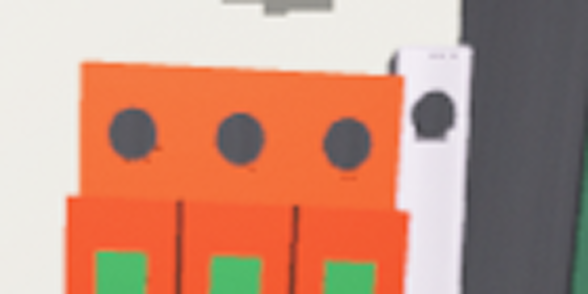

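The module rests on the pin (x≈49 mm) but is skewed about −1.8°: its low end stands roughly 3 mm off the side stop. I'll nudge that low end gently to the side stop with closed fingers.

```bash
cat >> h.py <<'E'
PSI=-0.174
E
python3 - <<'E'
from h import *
T,Rt=bedpose(20,82,90,0);rel(T,Rt)
E
```

```text
turn [0.007, 0.001, 0.001] shift cm [5.41, 3.19, -5.43] rows>= 1.3
```

```bash
python3 -m pendant '[[0.007,0,0,0,1,-1.7,0],[0.007,0,0,1,2,-4,0],[0.007,0,0,3.5,3.2,-5.4,0],[0.007,0,0,5.4,3.2,-5.4,0],[0.007,0,0,5.4,3.2,-5.4,0]]' 20; python3 st.py
python3 - <<'E'
from h import *
T,Rt=bedpose(20,82,25,0);rel(T,Rt)
E
```

```text
time_s: 11.28
eef_pos: [500.6, 42.0, 152.4]
ee_rot: [0.499, 0.683, 0.415, -0.336]
force: [-0.9, -0.1, 0.3]
grip_width: 0.0
t 11.28 F bed [-0.62 -0.04  0.7 ] TCP bed [18.8 82.2 89. ] grip 0.0 tq [-0.09  0.25 -0.02]
turn [-0.0, -0.001, 0.004] shift cm [6.39, 0.15, 0.03] rows>= 1.0
```

```bash
python3 -m pendant '[[0,0,0,1.5,0.1,0,0],[0,0,0,3.5,0.1,0,0],[0,0,0,5,0.1,0,0],[0,0,0,6.2,0.1,0,0],[0,0,0,6.2,0.1,0,0]]'; python3 st.py
python3 - <<'E'
from h import *
from rig import vision
c=vision.calibration("wrist");im=vision.capture("wrist");cv2.imwrite("pics/w10.png",im[:,:,::-1])
im=vision.capture("top");cv2.imwrite("pics/t10.png",cv2.resize(im[100:240,260:420,::-1],None,fx=4,fy=4,interpolation=cv2.INTER_CUBIC))
E
```

```text
time_s: 11.9
eef_pos: [528.1, 55.7, 99.0]
ee_rot: [0.499, 0.683, 0.414, -0.336]
force: [0.2, 0.7, 0.5]
grip_width: -0.005
t 11.9 F bed [0.33 0.79 0.21] TCP bed [19.7 81.8 27.4] grip -0.005 tq [-0.09  0.21 -0.01]
```

View pics/w10.png

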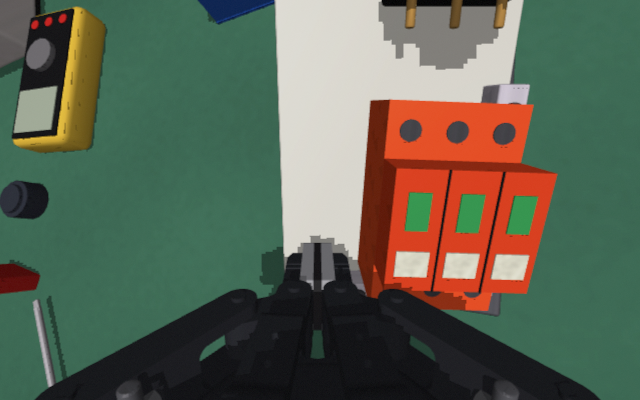

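```bash
python3 -m pendant '[[0,0,0,0,0,0.2,0],[0,0,0,0,0,0.4,0],[0,0,0,0,0,0.6,0],[0,0,0,0,0,0.7,0],[0,0,0,0,0,0.7,0]]'; python3 st.py
python3 -m pendant '[[0,0,0,0,0,0.05,0],[0,0,0,0,0,0.1,0],[0,0,0,0,0,0.15,0],[0,0,0,0,0,0.2,0],[0,0,0,0,0,0.2,0]]'; python3 st.py
```

```text
time_s: 12.62
eef_pos: [527.8, 48.7, 97.5]
ee_rot: [0.499, 0.683, 0.414, -0.336]
force: [-0.1, 0.0, 0.7]
grip_width: 0.0
t 12.62 F bed [0.18 0.19 0.65] TCP bed [19.9 74.8 27.8] grip 0.0 tq [-0.12  0.25 -0.03]
time_s: 13.25
eef_pos: [527.8, 46.9, 96.9]
ee_rot: [0.499, 0.683, 0.414, -0.336]
force: [0.5, 0.3, 0.5]
grip_width: -0.001
t 13.25 F bed [0.65 0.44 0.16] TCP bed [19.9 72.8 27.8] grip -0.001 tq [-0.08  0.23  0.02]
```

```bash
python3 - <<'E'
from h import *
from rig import vision
im=vision.capture("wrist");cv2.imwrite("pics/w11.png",cv2.resize(im[150:330,240:520,::-1],None,fx=2.8,fy=2.8,interpolation=cv2.INTER_CUBIC))
E
```

```text
(no output)
```

View pics/w11.png

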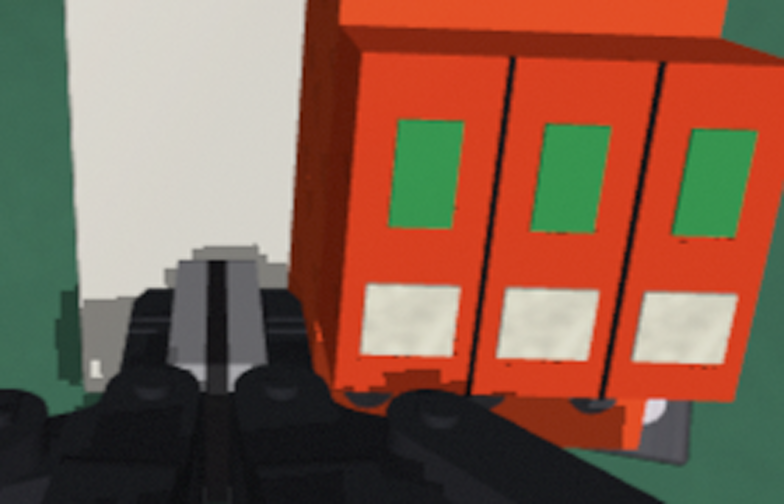

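```bash
for i in 1; do python3 -m pendant '[[0,0,0,0,0,0.03,0],[0,0,0,0,0,0.06,0],[0,0,0,0,0,0.1,0],[0,0,0,0,0,0.12,0],[0,0,0,0,0,0.12,0]]' >/dev/null; python3 st.py; done
python3 -m pendant '[[0,0,0,0,0,0.03,0],[0,0,0,0,0,0.06,0],[0,0,0,0,0,0.1,0],[0,0,0,0,0,0.1,0],[0,0,0,0,0,0.1,0]]'>/dev/null; python3 st.py
```

```text
t 13.93 F bed [-0.36 -1.2  -0.01] TCP bed [19.9 71.6 27.8] grip 0.0 tq [-0.08  0.24 -0.01]
t 14.55 F bed [ 1.17  0.41 -0.14] TCP bed [19.9 70.6 27.8] grip 0.0 tq [-0.03  0.18  0.01]
```

```bash
python3 -m pendant '[[0,0,0,0,0,0.03,0],[0,0,0,0,0,0.06,0],[0,0,0,0,0,0.1,0],[0,0,0,0,0,0.1,0],[0,0,0,0,0,0.1,0]]'>/dev/null; python3 st.py
python3 -m pendant '[[0,0,0,0,0,0.03,0],[0,0,0,0,0,0.06,0],[0,0,0,0,0,0.1,0],[0,0,0,0,0,0.1,0],[0,0,0,0,0,0.1,0]]'>/dev/null; python3 st.py
python3 - <<'E'
from h import *
from rig import vision
im=vision.capture("wrist");cv2.imwrite("pics/w12.png",cv2.resize(im[150:330,240:520,::-1],None,fx=2.8,fy=2.8,interpolation=cv2.INTER_CUBIC))
E
```

```text
t 15.18 F bed [ 0.27 -0.19 -0.53] TCP bed [19.9 69.6 27.8] grip -0.0 tq [-0.06  0.3   0.04]
t 15.8 F bed [ 0.05  0.58 -0.86] TCP bed [20.  68.6 27.8] grip 0.001 tq [-0.03  0.25  0.01]
```

View pics/w12.png

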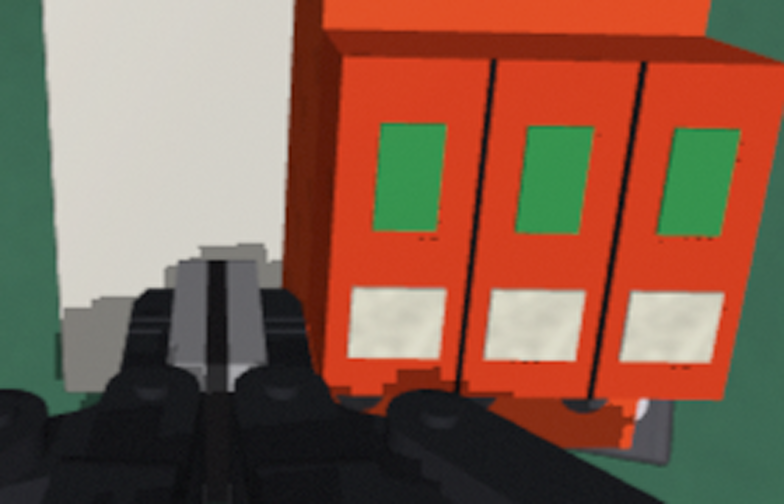

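```bash
python3 -m pendant '[[0,0,0,0,0,0.03,0],[0,0,0,0,0,0.06,0],[0,0,0,0,0,0.1,0],[0,0,0,0,0,0.1,0],[0,0,0,0,0,0.1,0]]'>/dev/null; python3 st.py
python3 -m pendant '[[0,0,0,0,0,0.03,0],[0,0,0,0,0,0.06,0],[0,0,0,0,0,0.1,0],[0,0,0,0,0,0.1,0],[0,0,0,0,0,0.1,0]]'>/dev/null; python3 st.py
python3 - <<'E'
from h import *
from rig import vision
im=vision.capture("wrist");cv2.imwrite("pics/w13.png",cv2.resize(im[150:330,240:520,::-1],None,fx=2.8,fy=2.8,interpolation=cv2.INTER_CUBIC))
E
```

```text
t 16.48 F bed [-0.34  0.8  -0.52] TCP bed [19.9 67.6 27.8] grip -0.002 tq [0.04 0.3  0.05]
t 17.1 F bed [-0.68  3.72  1.52] TCP bed [19.8 66.8 27.8] grip 0.001 tq [0.36 0.3  0.2 ]
```

View pics/w13.png

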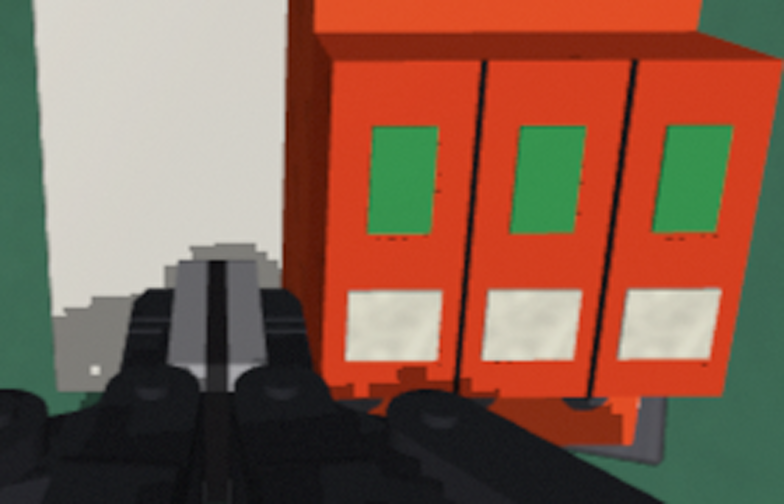

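```bash
python3 -m pendant '[[0,0,0,0,0,0.02,0],[0,0,0,0,0,0.04,0],[0,0,0,0,0,0.04,0],[0,0,0,0,0,0.04,0],[0,0,0,0,0,0.04,0]]'>/dev/null; python3 st.py
python3 - <<'E'
from h import *
from rig import vision
im=vision.capture("wrist");cv2.imwrite("pics/w14.png",cv2.resize(im[150:330,240:520,::-1],None,fx=2.8,fy=2.8,interpolation=cv2.INTER_CUBIC))
E
```

```text
t 17.77 F bed [-2.71  6.26  3.41] TCP bed [19.8 66.7 27.9] grip -0.001 tq [0.69 0.27 0.41]
```

View pics/w14.png

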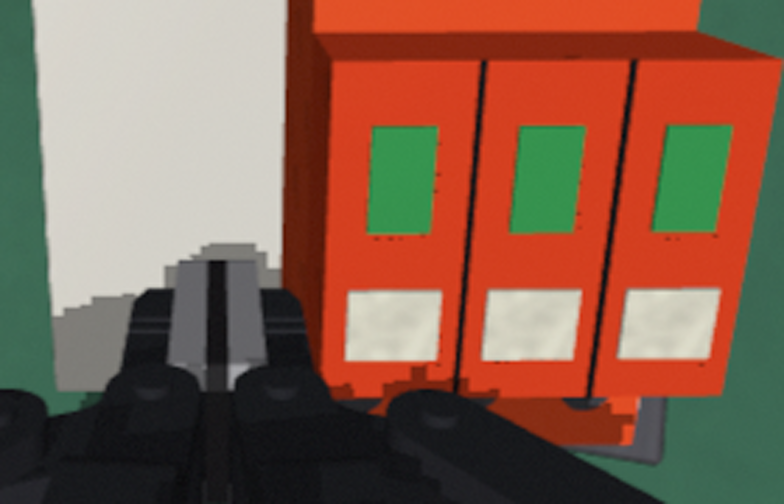

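Force rises to 6 N with no further movement, so the module is seated on the side stop. I'm withdrawing to look.

```bash
python3 -m pendant '[[0,0,0,0,0,-0.2,0],[0,0,0,0,0,-0.8,0],[0,0,0,0,0,-1.6,0],[0,0,0,-3,0,-1.6,0],[0,0,0,-7,0,-1.6,0]]'>/dev/null; python3 st.py
python3 - <<'E'
from h import *
T,Rt=bedpose(-11.5,30,145,0);rel(T,Rt)
E
```

```text
t 18.45 F bed [ 1.55  0.92 -0.08] TCP bed [19.6 82.7 98.2] grip 0.002 tq [-0.08  0.18  0.05]
turn [-0.001, 0.0, 0.004] shift cm [-4.66, -3.12, 5.27] rows>= 1.2
```

```bash
python3 -m pendant '[[0,0,0,-2,-1,1.5,0.6],[0,0,0,-4,-2.5,4,0.6],[0,0,0,-4.7,-3.1,5.3,0.6],[0,0,0,-4.7,-3.1,5.3,0.6],[0,0,0,-4.7,-3.1,5.3,0.6]]'>/dev/null; python3 st.py;python3 - <<'E'
from h import *
from rig import vision
c=vision.calibration("wrist");im=vision.capture("wrist");cv2.imwrite("pics/w15.png",im[:,:,::-1]);np.savez("w15.npz",**c)
cv2.imwrite("pics/w15c.png",cv2.resize(im[70:210,260:400,::-1],None,fx=4.2,fy=4.2,interpolation=cv2.INTER_CUBIC))
cv2.imwrite("pics/w15d.png",cv2.resize(im[0:140,260:400,::-1],None,fx=4.2,fy=4.2,interpolation=cv2.INTER_CUBIC))
E
```

```text
t 19.07 F bed [ 0.01  0.82 -0.83] TCP bed [-10.7  29.8 144.6] grip 0.601 tq [-0.07  0.19  0.06]
```

View pics/w15c.png

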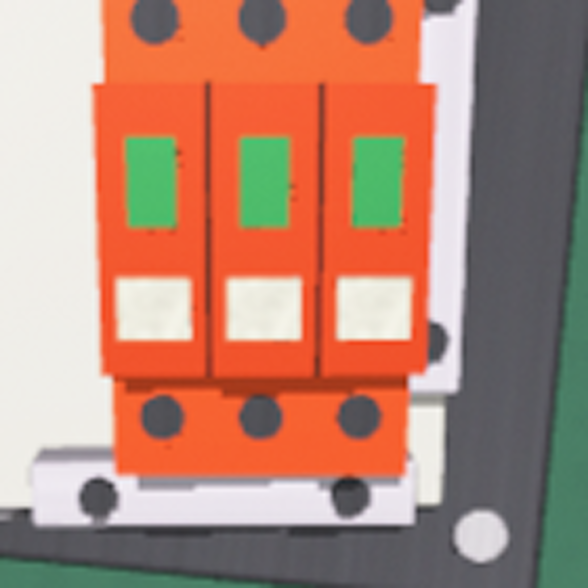

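View pics/w15d.png

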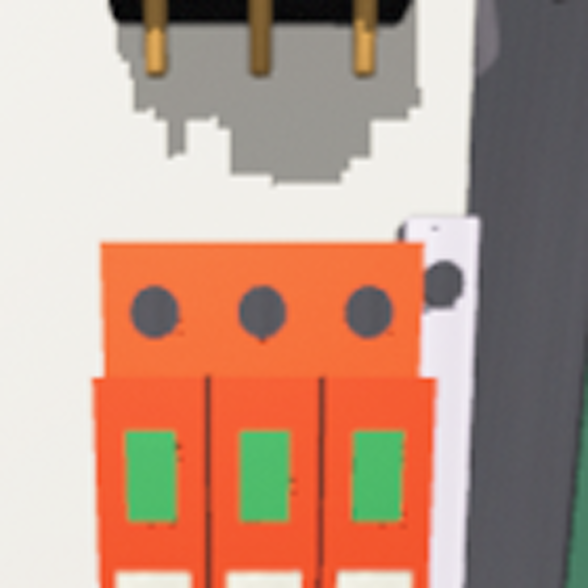

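```bash
python3 - <<'E'
from fit9 import *
L=lambda x,y:np.array([260+x/4.2-.4,70+y/4.2-.4]);D=lambda x,y:np.array([260+x/4.2-.4,y/4.2-.4])
bed=[((14,-14,16),L(460,392)),((0,74,16),L(35,453)),((-14,74,16),L(33,524)),((-14,-6,16),L(414,523)),((0,-6,16),L(414,456)),((-14,-14,0),L(441,503)),((102,0,16),D(405,217)),((102,-14,16),D(481,217))]
mod=[((23,27,64),D(93,378)),((23,-27,64),D(436,378)),((-23,27,64),L(103,375)),((-23,-27,64),L(425,374)),((-45,27,44),L(117,474)),((-45,-27,44),L(406,473)),((45,27,44),D(100,243)),((45,-27,44),D(424,241))]
fitmod("w15.npz",bed,mod)
E
```

```text
dO [-0.16 -0.41 -0.21] psi -0.1773 mod x,y,th [48.6646, 26.7286, 0.0051]
[[-0.4, -0.1], [-0.9, 1.1], [0.3, -0.4], [-0.1, 0.0], [0.6, 0.5], [0.0, 0.1], [0.2, -0.4], [0.1, -0.3], [0.0, 0.1], [-0.2, -0.2], [-0.0, -0.2], [-0.1, -0.2], [0.1, -0.2], [0.1, -0.2], [0.3, 0.3], [-0.1, 0.5]]
```

```bash
cat >> h.py <<'E'
PSI=-0.177; BO=BO+np.array([-0.1,-0.4,0])
E
python3 - <<'E'
from h import *
T,Rt=bedpose(146,27,115,0);rel(T,Rt)
E
```

```text
turn [0.002, -0.002, 0.003] shift cm [2.89, 15.68, 0.34] rows>= 2.6
```

```bash
python3 -m pendant '[[0,0,0,0,2.5,0.3,0.65],[0,0,0,0,7.5,0.3,0.65],[0,0,0,0.8,12.5,0.3,0.65],[0,0,0,2,15.7,0.3,0.65],[0,0,0,2.9,15.7,0.3,0.65]]'>/dev/null; python3 st.py;python3 - <<'E'
from h import *
from rig import vision
im=vision.capture("wrist");cv2.imwrite("pics/w16.png",im[:,:,::-1])
im=vision.capture("scene");cv2.imwrite("pics/s16.png",cv2.resize(im[130:290,200:380,::-1],None,fx=3.7,fy=3.7,interpolation=cv2.INTER_CUBIC))
T,Rt=bedpose(146,27,47.5,0);rel(T,Rt)
E
```

```text
t 19.75 F bed [-1.17  0.24  0.53] TCP bed [147.3  27.5 114.1] grip 0.652 tq [-0.08  0.2  -0.  ]
turn [0.002, -0.002, 0.006] shift cm [6.62, 0.17, 0.06] rows>= 1.1
```

View pics/w16.png

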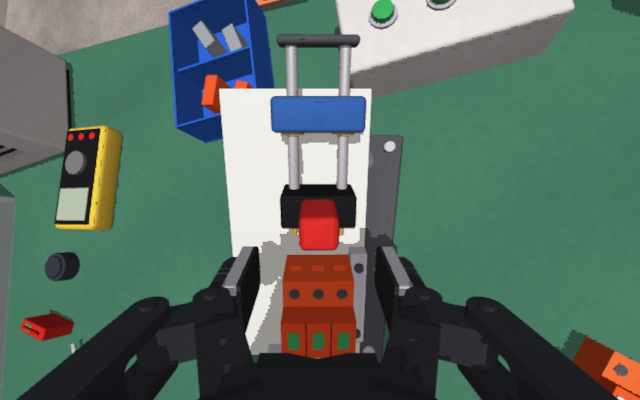

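View pics/s16.png

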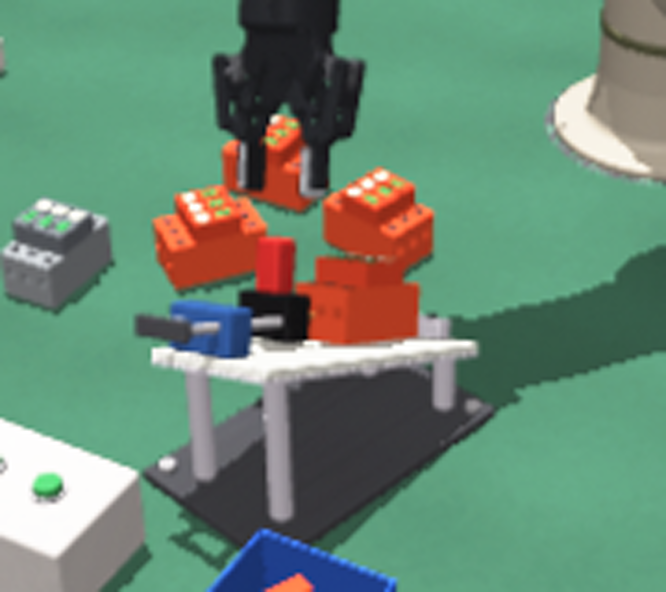

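```bash
python3 -m pendant '[[0,0,0,1.5,0.05,0.05,0.65],[0,0,0,3.5,0.05,0.05,0.65],[0,0,0,5.5,0.05,0.05,0.65],[0,0,0,6.5,0.05,0.05,0.65],[0,0,0,6.6,0.05,0.05,0.65]]'>/dev/null; python3 st.py;python3 - <<'E'
from h import *
from rig import vision
im=vision.capture("wrist");cv2.imwrite("pics/w17.png",im[:,:,::-1])
im=vision.capture("top");cv2.imwrite("pics/t17.png",cv2.resize(im[100:240,260:420,::-1],None,fx=4,fy=4,interpolation=cv2.INTER_CUBIC))
T,Rt=bedpose(146,27,47.5,0);rel(T,Rt)
E
```

```text
t 20.48 F bed [ 0.61 -0.09  0.66] TCP bed [146.   26.4  48.4] grip 0.65 tq [-0.15  0.25  0.  ]
turn [0.002, -0.001, 0.003] shift cm [0.19, -0.06, -0.06] rows>= 0.0
```

View pics/w17.png

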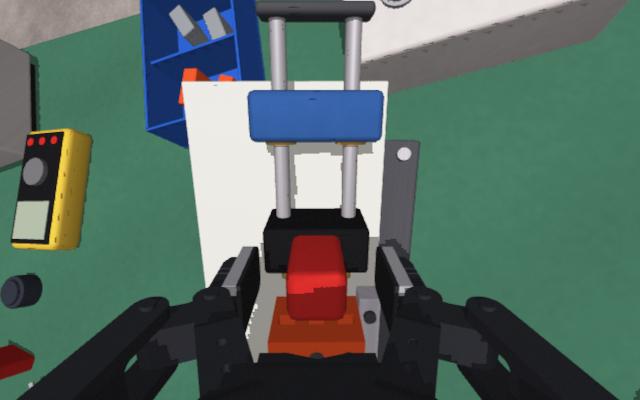

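View pics/t17.png

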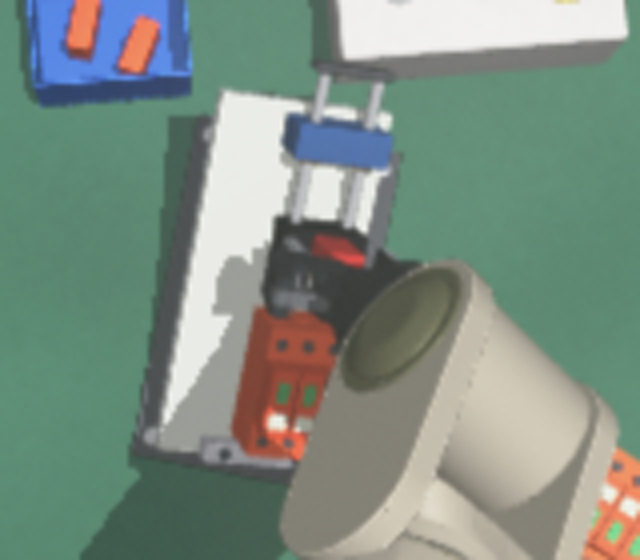

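```bash
python3 -m pendant '[[0,0,0,0,0,0,0.4],[0,0,0,0,0,0,0.3],[0,0,0,0,0,0,0.15],[0,0,0,0,0,0,0.15],[0,0,0,0,0,0,0.15]]' 30 >/dev/null; python3 st.py
```

```text
t 21.2 F bed [-1.33  1.78  6.99] TCP bed [146.7  26.8  49.8] grip 0.281 tq [0.72 0.24 0.47]
```

```bash
python3 -m pendant '[[0,0,0,0,-0.3,0,0.15],[0,0,0,0,-0.8,0,0.15],[0,0,0,0,-1.4,0,0.15],[0,0,0,0,-2,0,0.15],[0,0,0,0,-2.4,0,0.15]]' >/dev/null; python3 st.py
python3 -m pendant '[[0,0,0,0,-0.2,0,0.15],[0,0,0,0,-0.4,0,0.15],[0,0,0,0,-0.6,0,0.15],[0,0,0,0,-0.8,0,0.15],[0,0,0,0,-0.8,0,0.15]]' >/dev/null; python3 st.py
python3 - <<'E'
from h import *
from rig import vision
im=vision.capture("wrist");cv2.imwrite("pics/w18.png",im[:,:,::-1])
im=vision.capture("scene");cv2.imwrite("pics/s18.png",cv2.resize(im[130:290,200:380,::-1],None,fx=3.7,fy=3.7,interpolation=cv2.INTER_CUBIC))
E
```

```text
t 21.82 F bed [2.53 3.99 4.84] TCP bed [122.9  26.7  49.9] grip 0.275 tq [ 0.9  -0.37  0.43]
t 22.45 F bed [-0.21  4.04  6.32] TCP bed [114.8  26.7  49.9] grip 0.28 tq [ 0.92 -0.06  0.5 ]
```

View pics/w18.png

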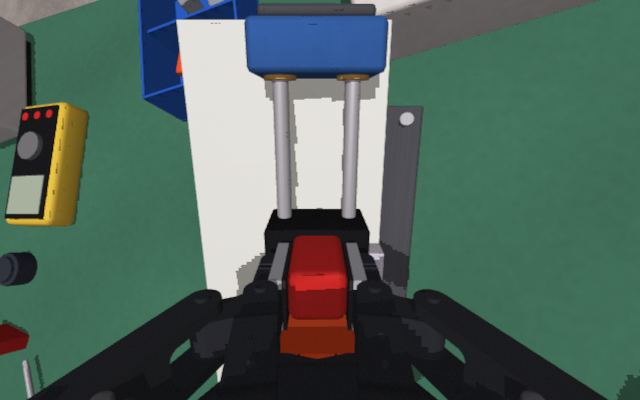

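View pics/s18.png

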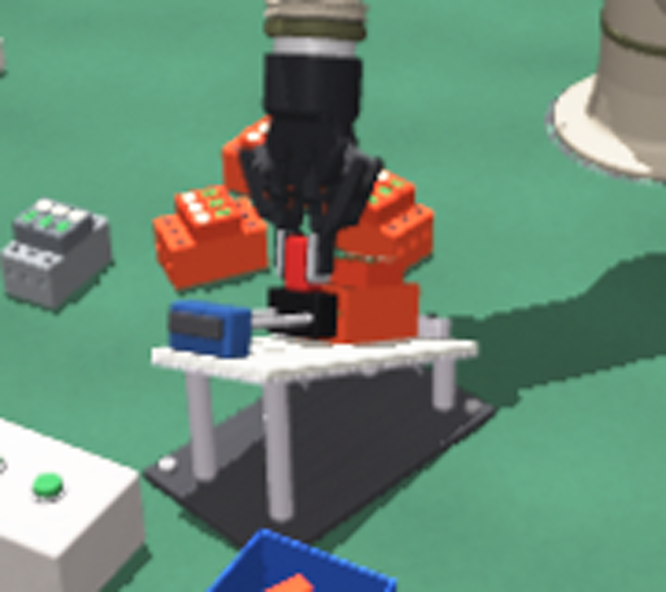

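```bash
python3 -m pendant '[[0,0,0,0,-0.12,0,0.15],[0,0,0,0,-0.24,0,0.15],[0,0,0,0,-0.36,0,0.15],[0,0,0,0,-0.48,0,0.15],[0,0,0,0,-0.6,0,0.15]]' >/dev/null; python3 st.py
python3 -m pendant '[[0,0,0,0,-0.02,0,0.15],[0,0,0,0,-0.04,0,0.15],[0,0,0,0,-0.06,0,0.15],[0,0,0,0,-0.08,0,0.15],[0,0,0,0,-0.1,0,0.15]]' >/dev/null; python3 st.py
```

```text
t 23.18 F bed [2.26 3.35 3.86] TCP bed [109.1  26.6  49.9] grip 0.274 tq [ 0.9  -0.26  0.38]
t 23.8 F bed [2.83 3.58 4.07] TCP bed [108.1  26.7  49.9] grip 0.277 tq [ 0.92 -0.24  0.42]
```

```bash
for i in 1; do python3 -m pendant '[[0,0,0,0,-0.02,0,0.15],[0,0,0,0,-0.04,0,0.15],[0,0,0,0,-0.06,0,0.15],[0,0,0,0,-0.08,0,0.15],[0,0,0,0,-0.1,0,0.15]]' >/dev/null; python3 st.py
python3 -m pendant '[[0,0,0,0,-0.02,0,0.15],[0,0,0,0,-0.04,0,0.15],[0,0,0,0,-0.06,0,0.15],[0,0,0,0,-0.08,0,0.15],[0,0,0,0,-0.1,0,0.15]]' >/dev/null; python3 st.py;done
```

```text
t 24.43 F bed [2.44 3.46 5.72] TCP bed [107.1  26.7  49.9] grip 0.275 tq [ 0.91 -0.27  0.43]
t 25.05 F bed [1.71 3.5  4.13] TCP bed [106.1  26.6  49.9] grip 0.275 tq [ 0.87 -0.27  0.4 ]
```

```bash
python3 -m pendant '[[0,0,0,0,-0.02,0,0.15],[0,0,0,0,-0.04,0,0.15],[0,0,0,0,-0.06,0,0.15],[0,0,0,0,-0.08,0,0.15],[0,0,0,0,-0.1,0,0.15]]' >/dev/null; python3 st.py
python3 -m pendant '[[0,0,0,0,-0.02,0,0.15],[0,0,0,0,-0.04,0,0.15],[0,0,0,0,-0.06,0,0.15],[0,0,0,0,-0.08,0,0.15],[0,0,0,0,-0.1,0,0.15]]' >/dev/null; python3 st.py
```

```text
t 25.68 F bed [4.21 3.57 2.12] TCP bed [105.4  26.6  49.9] grip 0.275 tq [ 0.87 -0.48  0.47]
t 26.3 F bed [5.44 3.64 1.44] TCP bed [104.4  26.6  49.9] grip 0.276 tq [ 0.92 -0.49  0.39]
```

```bash
python3 -m pendant '[[0,0,0,0,-0.02,0,0.15],[0,0,0,0,-0.04,0,0.15],[0,0,0,0,-0.06,0,0.15],[0,0,0,0,-0.08,0,0.15],[0,0,0,0,-0.1,0,0.15]]' >/dev/null; python3 st.py
python3 -m pendant '[[0,0,0,0,-0.01,0,0.15],[0,0,0,0,-0.02,0,0.15],[0,0,0,0,-0.03,0,0.15],[0,0,0,0,-0.04,0,0.15],[0,0,0,0,-0.05,0,0.15]]' >/dev/null; python3 st.py
```

```text
t 26.93 F bed [5.75 4.29 1.86] TCP bed [103.5  26.6  49.9] grip 0.278 tq [ 0.99 -0.63  0.37]
t 27.55 F bed [5.6  4.3  1.77] TCP bed [103.   26.6  49.9] grip 0.273 tq [ 0.96 -0.65  0.36]
```

```bash
python3 -m pendant '[[0,0,0,0,-0.01,0,0.15],[0,0,0,0,-0.02,0,0.15],[0,0,0,0,-0.03,0,0.15],[0,0,0,0,-0.04,0,0.15],[0,0,0,0,-0.05,0,0.15]]' >/dev/null; python3 st.py
python3 -m pendant '[[0,0,0,0,-0.01,0,0.15],[0,0,0,0,-0.02,0,0.15],[0,0,0,0,-0.03,0,0.15],[0,0,0,0,-0.04,0,0.15],[0,0,0,0,-0.04,0,0.15]]' >/dev/null; python3 st.py
```

```text
t 28.18 F bed [7.03 3.56 1.87] TCP bed [102.6  26.6  49.9] grip 0.278 tq [ 0.94 -0.64  0.37]
t 28.8 F bed [6.42 3.34 1.65] TCP bed [102.2  26.6  49.9] grip 0.278 tq [ 1.02 -0.74  0.41]
```

```bash
python3 -m pendant '[[0,0,0,0,-0.01,0,0.15],[0,0,0,0,-0.02,0,0.15],[0,0,0,0,-0.03,0,0.15],[0,0,0,0,-0.03,0,0.15],[0,0,0,0,-0.03,0,0.15]]' >/dev/null; python3 st.py
```

```text
t 29.43 F bed [5.54 4.23 1.1 ] TCP bed [101.9  26.6  49.9] grip 0.278 tq [ 0.96 -0.74  0.33]
```

```bash
python3 -m pendant '[[0,0,0,0,-0.01,0,0.15],[0,0,0,0,-0.02,0,0.15],[0,0,0,0,-0.03,0,0.15],[0,0,0,0,-0.03,0,0.15],[0,0,0,0,-0.03,0,0.15]]' >/dev/null; python3 st.py
```

```text
t 30.05 F bed [ 9.25  4.43 -0.96] TCP bed [102.   26.6  49.9] grip 0.278 tq [ 1.   -0.9   0.32]
```

Force jumped with no travel, so the module is on the end stop. I'll press a little more.

```bash
python3 -m pendant '[[0,0,0,0,-0.01,0,0.15],[0,0,0,0,-0.02,0,0.15],[0,0,0,0,-0.02,0,0.15],[0,0,0,0,-0.02,0,0.15],[0,0,0,0,-0.02,0,0.15]]' >/dev/null; python3 st.py
```

```text
t 30.68 F bed [ 8.52  5.1  -1.52] TCP bed [102.   26.6  49.9] grip 0.275 tq [ 1.05 -1.15  0.3 ]
```

```bash
python3 -m pendant '[[0,0,0,0,0,0,0.15],[0,0,0,0,0,0,0.15],[0,0,0,0,0,0,0.15],[0,0,0,0,0,0,0.15],[0,0,0,0,0,0,0.15]]' >/dev/null; python3 st.py
```

```text
t 31.3 F bed [10.18  5.61 -2.63] TCP bed [102.   26.6  49.9] grip 0.276 tq [ 1.02 -1.07  0.32]
```

```bash
python3 -m pendant '[[0,0,0,0,-0.01,0,0.15],[0,0,0,0,-0.02,0,0.15],[0,0,0,0,-0.03,0,0.15],[0,0,0,0,-0.03,0,0.15],[0,0,0,0,-0.03,0,0.15]]' >/dev/null; python3 st.py
```

```text
t 31.93 F bed [11.02  4.98 -3.99] TCP bed [102.   26.6  49.9] grip 0.273 tq [ 1.02 -1.43  0.21]
```

```bash
python3 -m pendant '[[0,0,0,0,0,0,0.15],[0,0,0,0,0,0,0.15],[0,0,0,0,0,0,0.15],[0,0,0,0,0,0,0.15],[0,0,0,0,0,0,0.15]]' >/dev/null; python3 st.py
```

```text
t 32.55 F bed [11.27  4.39 -3.39] TCP bed [102.   26.6  49.9] grip 0.28 tq [ 1.05 -1.37  0.31]
```

```bash
python3 -m pendant '[[0,0,0,0,-0.01,0,0.15],[0,0,0,0,-0.02,0,0.15],[0,0,0,0,-0.03,0,0.15],[0,0,0,0,-0.03,0,0.15],[0,0,0,0,-0.03,0,0.15]]' >/dev/null; python3 st.py; python3 -m pendant '[[0,0,0,0,0,0,0.15],[0,0,0,0,0,0,0.15],[0,0,0,0,0,0,0.15],[0,0,0,0,0,0,0.15],[0,0,0,0,0,0,0.15]]' >/dev/null; python3 st.py
```

```text
t 33.17 F bed [12.64  4.47 -5.1 ] TCP bed [102.   26.6  50. ] grip 0.279 tq [ 1.06 -1.6   0.26]
t 33.8 F bed [12.36  5.02 -5.39] TCP bed [101.9  26.6  49.9] grip 0.276 tq [ 1.03 -1.64  0.22]
```

```bash
python3 -m pendant '[[0,0,0,0,-0.01,0,0.15],[0,0,0,0,-0.02,0,0.15],[0,0,0,0,-0.02,0,0.15],[0,0,0,0,-0.02,0,0.15],[0,0,0,0,-0.02,0,0.15]]' >/dev/null; python3 st.py; python3 -m pendant '[[0,0,0,0,0.02,0,0.15],[0,0,0,0,0.04,0,0.15],[0,0,0,0,0.06,0,0.15],[0,0,0,0,0.08,0,0.15],[0,0,0,0,0.08,0,0.15]]' >/dev/null; python3 st.py
```

```text
t 34.42 F bed [14.15  4.77 -6.54] TCP bed [102.   26.6  50. ] grip 0.276 tq [ 1.1  -1.74  0.19]
t 35.05 F bed [ 9.21  3.92 -2.19] TCP bed [102.   26.6  49.9] grip 0.273 tq [ 1.03 -1.19  0.32]
```

Peak about 14 N on the handle, so roughly 7–8 N on the stop. Now I'll open and back off square to the bed.

```bash
python3 -m pendant '[[0,0,0,0,0,0,0.35],[0,0,0,0,0,0,0.5],[0,0,0,0,0,0,0.65],[0,0,0,0,0,0,0.65],[0,0,0,0,0,0,0.65]]' >/dev/null; python3 st.py; python3 -m pendant '[[0,0,0,-0.5,0,0,0.65],[0,0,0,-2,0,0,0.65],[0,0,0,-4.5,0,0,0.65],[0,0,0,-8,0,0,0.65],[0,0,0,-10,0,0,0.65]]' >/dev/null; python3 st.py
python3 - <<'E'
from h import *
T,Rt=bedpose(15,32,150,0);rel(T,Rt)
E
```

```text
t 35.67 F bed [-0.52  0.4   0.74] TCP bed [100.2  26.2  49.4] grip 0.648 tq [-0.2   0.21 -0.01]
t 36.3 F bed [0.87 0.11 0.17] TCP bed [101.1  26.2 151.9] grip 0.652 tq [-0.1   0.21 -0.01]
turn [0.002, 0.0, 0.001] shift cm [0.2, -8.61, -0.6] rows>= 1.4
```

```bash
python3 -m pendant '[[0,0,0,0,-2,0,0.65],[0,0,0,0,-5,0,0.65],[0,0,0,0,-8,-0.3,0.65],[0,0,0,0,-8.6,-0.6,0.65],[0,0,0,0,-8.6,-0.6,0.65]]' >/dev/null; python3 st.py
python3 - <<'E'
from h import *
from rig import vision
c=vision.calibration("wrist");im=vision.capture("wrist");cv2.imwrite("pics/w20.png",im[:,:,::-1]);np.savez("w20.npz",**c)
cv2.imwrite("pics/w20c.png",cv2.resize(im[90:230,260:400,::-1],None,fx=4.2,fy=4.2,interpolation=cv2.INTER_CUBIC))
im=vision.capture("scene");cv2.imwrite("pics/s20.png",im[:,:,::-1])
E
```

```text
t 36.92 F bed [ 0.86  0.12 -0.71] TCP bed [ 15.4  32.  150.4] grip 0.651 tq [-0.09  0.2   0.  ]
```

View pics/w20.png

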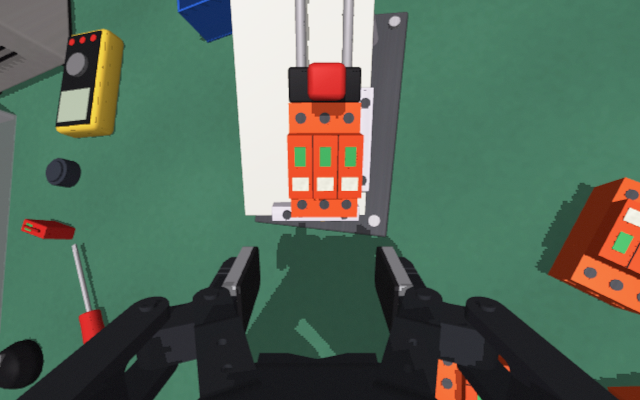

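View pics/w20c.png

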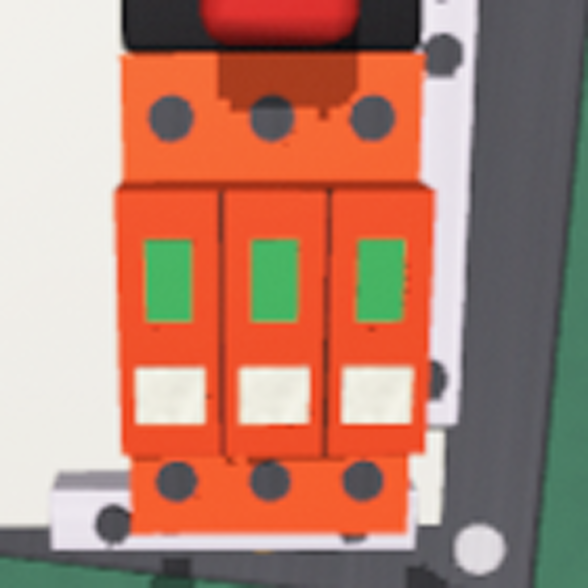

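View pics/s20.png

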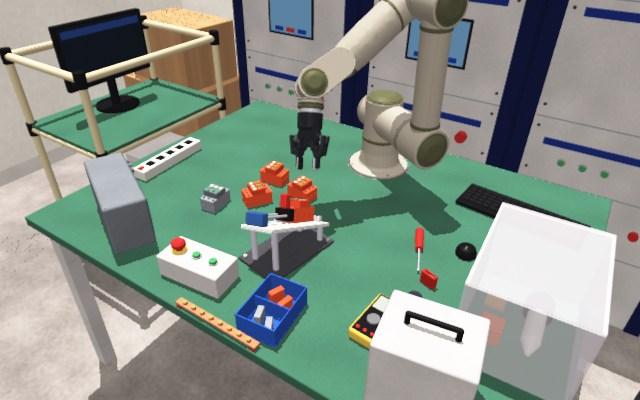

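```bash
python3 - <<'E'
from fit9 import *
L=lambda x,y:np.array([260+x/4.2-.4,90+y/4.2-.4])
bed=[((14,-14,16),L(458,427)),((-14,74,16),L(52,550)),((0,74,16),L(55,487)),((-14,-6,16),L(415,549)),((-14,-14,0),L(441,523))]
mod=[((23,27,64),L(115,188)),((23,-27,64),L(434,187)),((-23,27,64),L(124,455)),((-23,-27,64),L(425,457)),((-45,27,44),L(132,534)),((-45,-27,44),L(407,532))]
fitmod("w20.npz",bed,mod)
E
```

```text
dO [-0.62 -0.32  0.42] psi -0.1746 mod x,y,th [44.9164, 26.8251, 0.001]
[[0.1, -0.3], [0.1, -0.2], [-1.2, 0.3], [0.3, -0.1], [0.3, 0.4], [-0.2, 0.7], [0.3, 0.8], [-0.6, -0.3], [0.0, -0.9], [0.3, -0.4], [0.1, -0.0]]
```

The module measures x≈44.9, y≈26.8 mm with about 0 rad skew, and the block is closed against it. I'm handing in.

```bash
python3 - <<'E'
from rig import job
print(job.finish_job())
E
```

```text
the job is handed in; nothing more can be done
None
```

I set the rightmost orange module down on the bed, let it slide into the low corner, closed the contact block on it and handed the job in at about 37 s of 64 s. `finish_job` gives no verdict, so the results below are my own measurements.

- **Skewed slide:** On release the module slid onto the earth pin (x about 49 mm) but stopped skewed by about 1.8°, with its low end about 3 mm off the side stop. I nudged that end over with closed fingers, up to about 6 N. A new picture then showed x about 48.7 mm, y about 26.7 mm and skew 0.005 rad. So the module did not reach the side stop entirely by itself.
- **Closing the block:** I drew the handle down until the force jumped without further travel. The handle force peaked at about 14 N, which I estimate as 7–8 N on the end stop. I then eased off, released and backed away.
- **Last check:** The final picture gave the module at x about 44.9 mm, y about 26.8 mm and skew 0.001 rad. The block's face is against the module and the gripper is clear. I did not measure the final slide travel directly. In the last scene view the other things on the bench look unmoved, though I judged that by eye only.

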